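# Gauge the welded bosses and put the tight one aside

### The job

Take the plug gauge by its handle from its wooden stand and try it in the bore of each of the three welded parts on the sloping rack, working from the robot's left to its right, each time pushing it gently straight in until it stops. Stand the gauge back in its stand, then lift the part that the gauge did not fully enter off the rack and set it down flat on its foot plate in the red tray, without dropping it. Leave the good parts where they are on the rack and do not disturb the can, the spool or the brush.

Things in the scene. Friction and masses are not known exactly. Their poses are not given: they have to be found in the camera images.
- gauge_center (a point): plug gauge, 134 mm long, 0.25 kg, upright in its stand: steel pin 24 mm in diameter, 38 mm long, with a 4 mm tapered nose (18 mm at the end), then a brass stop collar 50 mm in diameter, 6 mm thick, then a green square handle 24 x 24 x 90 mm. This point is half-way along it, 67 mm from the pin's tip; z runs from the pin to the handle, x and y are square to the handle's flats
- gauge_tip (a point): the end of the gauge's pin, on its axis, 67 mm below its centre; same axes
- stand_top (a point): fixed wooden gauge stand, 70 x 70 mm and 60 mm high, with a square hole 34 x 34 mm right through it; the gauge's pin hangs in the hole and its collar rests on the top. This point is the middle of the top, in the hole's mouth; z up, x and y along its sides
- boss_a_center (a point): one of three welded parts: steel boss 44 x 44 mm, 40 mm high, on a foot plate 84 (x) x 52 (y) x 6 mm, 0.6 kg, lying on the rack in any place. A round blind bore, 27 mm wide at the mouth, 40 mm deep, opens in the boss's top. This point is its centre, 23 mm below the mouth; z is the bore's axis, out of the mouth, leaning 30 deg to the rack's low front; x up the slope, y along the rack
- boss_b_center (a point): another of the three parts, same sizes and axes as boss_a_center. Welding may have drawn a bore in, 20 mm below the mouth and hard to see; trying the gauge tells. The gauge goes 38 mm in (collar on the boss) in a good bore and stops about 22 mm in in a tight one
- boss_c_center (a point): another of the three parts, same sizes and axes as boss_a_center. Of the three, one is tight. They lie loose on the slope against the lip; grip them by the boss, across y, with about 50 mm free to each side
- rack: fixed rack, 340 mm long (y): a grey sloping plate, rising at 30 deg towards its +x, 130 mm up the slope, with a yellow lip 10 mm high along its low front edge and two yellow lines between its three places. Origin on the table under its middle; x away from its low front, y towards its left end as the robot sees it, z up
- place_left (a point): left place of the rack, as the robot sees it (rack +y): the middle of where the part's foot plate lies, on the sloping face, 55 mm above the table; places are 100 mm apart, parts may lie up to 8 mm to either side; axes as the rack's
- place_middle (a point): the middle place of the rack, as place_left
- place_right (a point): the right place (rack -y), as place_left
- tray_in (a point): fixed red reject tray, 200 (x) x 160 (y) x 35 mm high, walls 4 mm, open on top and empty. This point is the middle of its inner floor, z up
- can_center (a point): bystander: orange spray can, 60 mm in diameter, 170 mm tall, standing; this point is half-way up
- spool_center (a point): bystander: copper-coloured wire spool standing on its flange, 100 mm in diameter, 55 mm high; this point is half-way up
- brush: bystander: hand brush lying on the table in front of the rack, along its own x; origin under its middle

How it is judged:
On the way, in this order (a step that is already met when the one before it is completed fails the run):
1. the gauge has been pushed into the left part until it stopped (within 6 mm of home in a good bore, at least 15 mm deep in a tight one) (((horizontal distance between boss_a_center and place_left below 0.045 m and x of gauge_tip in the frame of boss_a_center between -0.008 and 0.008 m and y of gauge_tip in the frame of boss_a_center between -0.008 and 0.008 m and z of gauge_tip in the frame of boss_a_center between -0.03 and -0.009 m) or (horizontal distance between boss_b_center and place_left below 0.045 m and x of gauge_tip in the frame of boss_b_center between -0.008 and 0.008 m and y of gauge_tip in the frame of boss_b_center between -0.008 and 0.008 m and z of gauge_tip in the frame of boss_b_center between -0.03 and 0.008 m) or (horizontal distance between boss_c_center and place_left below 0.045 m and x of gauge_tip in the frame of boss_c_center between -0.008 and 0.008 m and y of gauge_tip in the frame of boss_c_center between -0.008 and 0.008 m and z of gauge_tip in the frame of boss_c_center between -0.03 and -0.009 m))), for 0.05 s.
2. the gauge has been pushed into the middle part until it stopped (within 6 mm of home in a good bore, at least 15 mm deep in a tight one) (((horizontal distance between boss_a_center and place_middle below 0.045 m and x of gauge_tip in the frame of boss_a_center between -0.008 and 0.008 m and y of gauge_tip in the frame of boss_a_center between -0.008 and 0.008 m and z of gauge_tip in the frame of boss_a_center between -0.03 and -0.009 m) or (horizontal distance between boss_b_center and place_middle below 0.045 m and x of gauge_tip in the frame of boss_b_center between -0.008 and 0.008 m and y of gauge_tip in the frame of boss_b_center between -0.008 and 0.008 m and z of gauge_tip in the frame of boss_b_center between -0.03 and 0.008 m) or (horizontal distance between boss_c_center and place_middle below 0.045 m and x of gauge_tip in the frame of boss_c_center between -0.008 and 0.008 m and y of gauge_tip in the frame of boss_c_center between -0.008 and 0.008 m and z of gauge_tip in the frame of boss_c_center between -0.03 and -0.009 m))), for 0.05 s.
3. the gauge has been pushed into the right part until it stopped (within 6 mm of home in a good bore, at least 15 mm deep in a tight one) (((horizontal distance between boss_a_center and place_right below 0.045 m and x of gauge_tip in the frame of boss_a_center between -0.008 and 0.008 m and y of gauge_tip in the frame of boss_a_center between -0.008 and 0.008 m and z of gauge_tip in the frame of boss_a_center between -0.03 and -0.009 m) or (horizontal distance between boss_b_center and place_right below 0.045 m and x of gauge_tip in the frame of boss_b_center between -0.008 and 0.008 m and y of gauge_tip in the frame of boss_b_center between -0.008 and 0.008 m and z of gauge_tip in the frame of boss_b_center between -0.03 and 0.008 m) or (horizontal distance between boss_c_center and place_right below 0.045 m and x of gauge_tip in the frame of boss_c_center between -0.008 and 0.008 m and y of gauge_tip in the frame of boss_c_center between -0.008 and 0.008 m and z of gauge_tip in the frame of boss_c_center between -0.03 and -0.009 m))), for 0.05 s.
4. the tight part is in the red tray, within 15 mm of the floor, still held by the fingers (x of boss_b_center in the frame of tray_in between -0.075 and 0.075 m and y of boss_b_center in the frame of tray_in between -0.055 and 0.055 m and z of boss_b_center in the frame of tray_in below 0.038 m and contact force between the fingers and boss_b above 0.5 N), for 0.03 s.
At the end, for the whole second after the job is handed in: The tight part lies flat (7 deg) on the red tray's floor, bore up; both good parts still lie in their places on the rack (moved under 25 mm); the gauge stands upright (7 deg) in its stand, pin in the hole and collar down on the top (6 mm). All at rest (x of boss_b_center in the frame of tray_in between -0.075 and 0.075 m and y of boss_b_center in the frame of tray_in between -0.055 and 0.055 m and z of boss_b_center in the frame of tray_in between 0.016 and 0.03 m and angle between each of boss_b_center, gauge_center's own z axis and vertical below 0.12 rad and linear speed of each of boss_b, boss_a, boss_c, gauge below 0.02 m/s and angular speed of each of boss_b, boss_a, boss_c, gauge below 0.15 rad/s and distance of each of boss_a_center, boss_c_center from where it was at the start of the episode below 0.025 m and angle between each of boss_a_center, boss_c_center's own z axis and vertical below 0.62 rad and horizontal distance between gauge_tip and stand_top below 0.01 m and z of gauge_tip in the frame of stand_top below -0.032 m); the robot touches nothing.
It fails at once if the can is moved more than 30 mm or tipped (distance of can_center from where it was at the start of the episode above 0.03 m or angle between can_center's own z axis and vertical above 0.3 rad).
It fails at once if the spool is moved more than 30 mm or tipped (distance of spool_center from where it was at the start of the episode above 0.03 m or angle between spool_center's own z axis and vertical above 0.3 rad).
It fails at once if the brush is moved more than 30 mm or tipped (distance of brush from where it was at the start of the episode above 0.03 m or angle between brush's own z axis and vertical above 0.3 rad).
It fails at once if the gauge is rammed into a part, with a contact force of more than 200 N (contact force between gauge and boss_a above 200 N or contact force between gauge and boss_b above 200 N or contact force between gauge and boss_c above 200 N).
It also fails if it takes over 70 s, if anything falls off the work surface, if the arm or the gripper's body presses on something with over 40 N, if the wrist force passes 120 N, or if a joint passes its speed limit or range.

### The arm

A 6-joint arm with a two-finger parallel gripper is mounted at the origin on the work surface. World frame = base frame: x ahead of the robot, y to its left, z up, the work surface at z = 0. Lengths are in m, angles in rad, forces in N, time in s.
With the tool pointing down it reaches from about 0.325 to 0.875 m from the base axis. Payload 4.4 kg.
Tool frame: the origin (TCP) lies midway between the tips of the shut fingers; the grasp point (between the pads) lies manip.grip_point_offset behind it (manip.grip_point_offset is the distance from the TCP to the grasp point, in m); z points along the fingers, y is the direction in which the jaws open and shut (so a half turn about z gives the same grasp; the last joint's range is limited). The gripper opens to 85 mm and grips with 20 to 120 N. Pads are 22 mm wide; open, the fingers measure 114 mm over their backs; the gripper's body (76 mm by 85 mm) begins 54 mm behind the grasp point. The pads swing forward as they close: fully open they stand 13 mm farther back than shut.
Start: joints at [-1.458, 0.207, 1.542, -0, 1.393, -0.15], TCP at [0.149, -0.555, 0.2] pointing down, gripper open.
Joint ranges: [-2.73, 2.73], [-0.86, 2.22], [0.23, 2.46], [-1.11, 4.25], [0.08, 2.63], [-2.82, 2.82]. Speed limits (rad/s): [2.79, 2.79, 3.14, 3.14, 3.14, 3.14].

### API

Orientations are given as [roll, pitch, yaw] about the fixed x, y, z axes, in that order (R = Rz(yaw) Ry(pitch) Rx(roll)).
In Python, from plant import manip gives the robot as it stands. The module is installed in compiled form; this text tells all that it offers.
- The arm moves only by the tool arm_command, never from a script. Its argument "plan" is a list of rows, each a list of 5 numbers: the shift along the world's x, y, z in m, then the turn about the world's z in rad, then the opening, from 0 (shut) to 1 (fully open). A call has 1 to 20 rows; each row shifts and turns the commanded pose from where the row before left it; what a row does not reach is not made up. A row lasts 1/8 s, in which the tool goes at most 62.5 mm and 10.7 degrees, less where a joint would pass 70% of its speed; a pose out of reach is approached as far as the arm can. A call is refused whole if a number of a shift passes 0.0625 or a number of a turn 0.188, either way. A call with a gripper value outside its range is refused whole. The fingers move at their own pace and stop on an object; "squeeze" is the grip in N (left out, the last holds). Time passes only in rows, so rows that do not move let the fingers close. It gives the time, the measured TCP pose, the force and the opening at its end, in the units of the state.
- manip.state(): the state, without advancing time (a new reading comes with each control period).
- manip.grab_frame(name): name is "side" or "top"; returns a dict with "color" (480x640x3 uint8, blue, green, red), "camera_matrix" (3x3 intrinsics, pixels), "rvec" (rotation vector, rad) and "tvec" (3), from world to camera coordinates, as OpenCV has them. Camera axes: x right, y down, z forward; pixel columns grow to the right and rows downward; lengths in m; the calibration is good to about 2 mm. A picture is of the moment at which its call begins. There is no depth.
- manip.sign_off(): hands the job in, once; it reports no verdict.
Trained networks look in a picture, given as the dict that the camera call returned (one of the last four; its "shot" number tells which), for a name from the list of things; names that differ only in an ending like _2 or _b are one class to them, and where a whole thing is asked for, a point or a joint stands for the part that bears it (a point fixed in the world has none). Each returns a list of dicts, best first, with "conf" (0 to 1); they miss things now and then, are a little off and sometimes report something else, mostly with a low value. They report only what shows in the picture. A call takes as long as a camera call.
- manip.find_in(picture, query): "box" ([left, top, right, bottom] in pixels, round what is visible of it).
- manip.trace(picture, query): "region" (480x640 bool, what is visible of it) and "box" ([left, top, right, bottom] in pixels, round what is visible of it).
- manip.spot_point(picture, query): "at" ([column, row] in pixels: a listed point, or the origin of a listed thing).
The state is a dict: "clock": time; "joint_pos": joint angles; "joint_velocities": joint speeds; "tau": joint torques, N m; "tool_pos": TCP position; "ee_rot": TCP orientation; "ft_force": force on the tool from outside, world axes, zero at the start; "torque": the same for the moment, N m; "grip_width": finger opening in m.
Only numpy, scipy, OpenCV 4.12 (cv2) and the standard library are available. Lean on these libraries where they do the work, as an engineer would, in place of code of your own. Each camera call takes 0.05 s, during which the arm holds its last target.

## Working session

There is one attempt and no reset: what is moved stays moved. The work goes in short steps, Python scripts to look and compute and a tool call to move; the robot and the scene stay as the last step left them, time stands still between calls to the robot, and variables do not carry over. Pictures are saved under pics/ and viewed, and the job is handed in when it is done.

Besides the shell and the picture viewer there is one more tool, called after "Call:" in YAML: its name, and indented under it one key for each argument. arm_command: Moves the arm, as the interface text tells. Its arguments: {"type":"object","properties":{"plan":{"type":"array"},"squeeze":{"type":"number"}},"required":["plan"]}

```bash
mkdir -p pics; cat > h.py <<'E'
import numpy as np, cv2
from plant import manip
def save(p,n): cv2.imwrite(f'pics/{n}.png',p['color'])
def cam(p):
    R,_=cv2.Rodrigues(np.array(p['rvec'],float)); return np.array(p['camera_matrix']),R,np.array(p['tvec'],float).reshape(3)
def proj(p,X):
    K,R,t=cam(p); x=(K@(R@np.asarray(X,float).reshape(-1,3).T+t[:,None])).T; return x[:,:2]/x[:,2:]
def ray(p,uv):
    K,R,t=cam(p); d=R.T@np.linalg.inv(K)@np.array([uv[0],uv[1],1.]); return -R.T@t,d/np.linalg.norm(d)
def onz(p,uv,z):
    o,d=ray(p,uv); return o+d*(z-o[2])/d[2]
def tri(rs):
    A=np.zeros((3,3));b=np.zeros(3)
    for o,d in rs:
        M=np.eye(3)-np.outer(d,d);A+=M;b+=M@o
    X=np.linalg.solve(A,b); return X,[np.linalg.norm((np.eye(3)-np.outer(d,d))@(X-o)) for o,d in rs]
E
python3 - <<'E'
from h import *
np.set_printoptions(precision=4,suppress=True)
print(manip.state(),manip.grip_point_offset)
s=manip.grab_frame('side');t=manip.grab_frame('top')
save(s,'s0');save(t,'t0')
for p in(s,t):
    K,R,tt=cam(p);print(K[0],-R.T@tt,R[2])
names="gauge_center gauge_tip stand_top boss_a_center rack place_left place_middle place_right tray_in can_center spool_center brush".split()
for n in names:
    a=manip.spot_point(s,n);b=manip.spot_point(t,n)
    print(n,[(np.round(q['at'],1),round(q['conf'],2)) for q in a[:4]],[(np.round(q['at'],1),round(q['conf'],2)) for q in b[:4]])
    if a and b: print('   ',*tri([ray(s,a[0]['at']),ray(t,b[0]['at'])]))
E
```

```text
{'clock': 0.0, 'joint_pos': array([-1.4585,  0.2074,  1.543 ,  0.    ,  1.3935, -0.1505]), 'joint_velocities': array([-0.0003,  0.0016,  0.0001, -0.0003, -0.0005, -0.0009]), 'tau': array([ -0.0003, -38.3034, -29.1596,  -0.0003,   0.0104,   0.    ]), 'tool_pos': array([ 0.1493, -0.5544,  0.1984]), 'ee_rot': array([-3.1393, -0.0004,  0.2628]), 'ft_force': array([0.6114, 0.0338, 0.769 ]), 'torque': array([0.0133, 0.0175, 0.0139]), 'grip_width': 0.08492893927645996} 0.0187
[454.5003   0.     319.509 ] [0.3657 0.7159 0.5317] [ 0.2278 -0.8356 -0.4999]
[450.0216   0.     313.5798] [0.4014 0.0107 0.9032] [ 0.1819 -0.025  -0.983 ]
gauge_center [(array([392.1, 182.8]), 0.68)] [(array([489.3, 282.6]), 0.87)]
    [ 0.4675 -0.3318  0.0841] [np.float64(0.0010280661844469198), np.float64(0.001028066184446814)]
gauge_tip [(array([391.1, 204.8]), 0.94)] []
stand_top [(array([390.3, 192.2]), 0.91), (array([185.7, 346.5]), 0.16)] [(array([483.7, 281.2]), 0.66)]
    [ 0.4708 -0.3323  0.0582] [np.float64(0.0003605233103898653), np.float64(0.0003605233103898013)]
boss_a_center [(array([319. , 231.4]), 0.7
[... 875 characters left out ...]
0.0006003108654277252), np.float64(0.0006003108654277289)]
can_center [(array([283.6, 178.4]), 0.84), (array([186.1, 343.9]), 0.61)] [(array([444.2, 146.7]), 0.73), (array([173.4, 168.7]), 0.61)]
    [ 0.7278 -0.2632  0.0885] [np.float64(8.251315579536396e-05), np.float64(8.251315579548872e-05)]
spool_center [(array([187.8, 342.5]), 0.65), (array([319.9, 230.2]), 0.25)] [(array([173.8, 168.1]), 0.93), (array([337.1, 220.7]), 0.47)]
    [0.6989 0.2664 0.0345] [np.float64(0.00431416598819862), np.float64(0.004314165988198809)]
brush [(array([407.6, 301.1]), 0.67)] [(array([301.6, 328. ]), 0.95)]
    [ 0.3841  0.0127 -0.0039] [np.float64(0.002167551826031392), np.float64(0.0021675518260312536)]
```

View pics/s0.png

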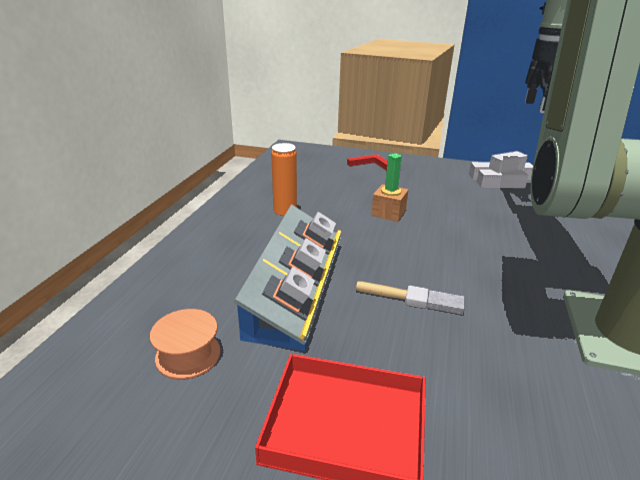

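View pics/t0.png

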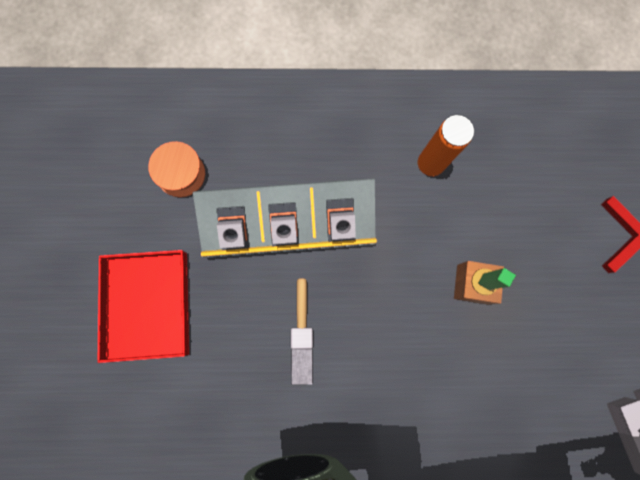

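```bash
python3 - <<'E'
import cv2,numpy as np
s=cv2.imread('pics/s0.png');t=cv2.imread('pics/t0.png')
cv2.imwrite('pics/c1.png',cv2.resize(s[195:345,230:350],None,fx=4,fy=4,interpolation=cv2.INTER_CUBIC)[:600])
cv2.imwrite('pics/c2.png',cv2.resize(t[170:265,190:385],None,fx=4,fy=4,interpolation=cv2.INTER_CUBIC))
cv2.imwrite('pics/c3.png',np.hstack([cv2.resize(t[250:315,445:525],None,fx=5,fy=5,interpolation=cv2.INTER_CUBIC),cv2.resize(s[145:225,360:420],None,fx=5,fy=5,interpolation=cv2.INTER_CUBIC)[:325]]))
E
```

```text
(no output)
```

View pics/c1.png

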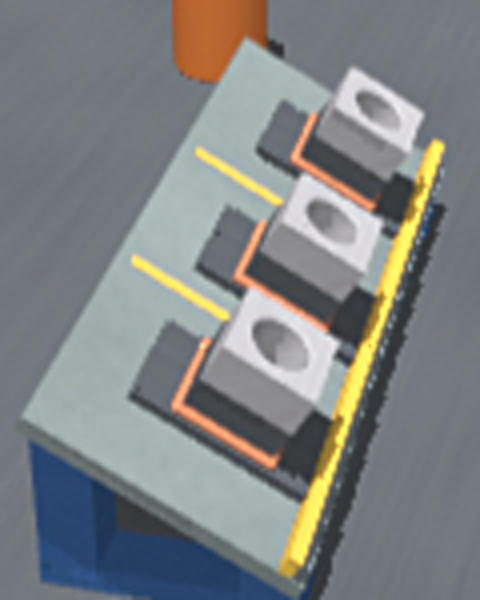

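View pics/c2.png

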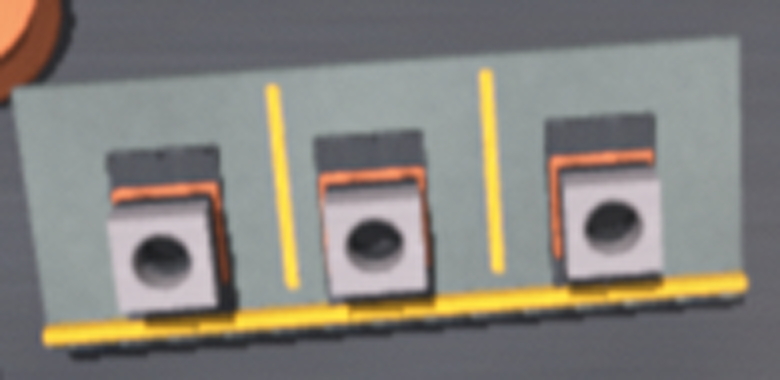

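View pics/c3.png

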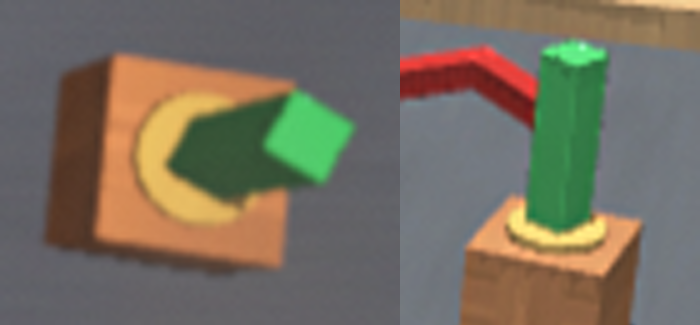

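```bash
python3 - <<'E'
from h import *
np.set_printoptions(precision=4,suppress=True)
s=manip.grab_frame('side');t=manip.grab_frame('top')
c=lambda p,f,o:((np.array(p)+.5)/f-.5+np.array(o))
for n,a,b in [('L',(279,345),(162,261)),('M',(331,221),(375,244)),('R',(381,109),(612,224))]:
    ua=c(a,4,(230,195));ub=c(b,4,(190,170))
    print(n,*tri([ray(s,ua),ray(t,ub)]),onz(t,ub,.055+.046*np.cos(np.pi/6)))
print('handle top',H:=np.array([onz(t,c(q,5,(445,250)),.156) for q in [(300,90),(355,128),(322,184),(263,145)]]),H.mean(0))
e=H[1]-H[0];print('edges',np.degrees(np.arctan2(e[1],e[0])),np.degrees(np.arctan2(*(H[2]-H[1])[[1,0]])),np.degrees(np.arctan2(*(H[3]-H[2])[[1,0]])),np.degrees(np.arctan2(*(H[0]-H[3])[[1,0]])))
S=np.array([onz(t,c(q,5,(445,250)),.06) for q in [(115,53),(295,82),(283,268),(95,240)]]);print('stand',S,S.mean(0),[np.degrees(np.arctan2(*(S[(i+1)%4]-S[i])[[1,0]])) for i in range(4)])
# rack: top back corners z≈? ; 
B=np.array([onz(t,c(q,4,(190,170)),z) for q,z in [((12,90),.09),((738,38),.09),((43,330),.03),((747,278),.03)]]);print('rack',B)
for i,j in((0,1),(2,3)):
  e=B[i]-B[j];print(np.degrees(np.arctan2(-e[0],e[1])),np.linalg.norm(e))
cc=c((205+400-400,0),1,(0,0))
print('collar',onz(t,c((200,158),5,(445,250)),.066))
for n in('tray_in',):
  r=manip.trace(t,n); 
r=manip.trace(t,'tray_in'); print(len(r))
E
```

```text
L [0.5548 0.142  0.095 ] [np.float64(0.0003878786568632284), np.float64(0.0003878786568632806)] [0.5552 0.1421 0.0948]
M [0.5619 0.0452 0.0956] [np.float64(0.0006579216013190512), np.float64(0.0006579216013190823)] [0.5627 0.0453 0.0948]
R [ 0.5695 -0.0636  0.0963] [np.float64(0.0019235285578553117), np.float64(0.0019235285578553308)] [ 0.5718 -0.0635  0.0948]
handle top [[ 0.4858 -0.3299  0.156 ]
 [ 0.4729 -0.3475  0.156 ]
 [ 0.4542 -0.3346  0.156 ]
 [ 0.4673 -0.3157  0.156 ]] [ 0.47   -0.3319  0.156 ]
edges -126.31838050162965 145.45158831616004 55.09392854265899 -37.458896668394146
stand [[ 0.5111 -0.3037  0.06  ]
 [ 0.4997 -0.372   0.06  ]
 [ 0.4297 -0.3614  0.06  ]
 [ 0.4406 -0.2911  0.06  ]] [ 0.4703 -0.332   0.06  ] [np.float64(-99.51725083471712), np.float64(171.4278936424422), np.float64(81.1922348402538), np.float64(-10.101077173599151)]
rack [[ 0.6373  0.2144  0.09  ]
 [ 0.6624 -0.1253  0.09  ]
 [ 0.5335  0.2095  0.03  ]
 [ 0.5579 -0.1358  0.03  ]]
4.220497472379685 0.34064443108788545
4.052303200563278 0.3461492276576156
collar [ 0.4705 -0.3308  0.066 ]
1
```

Call:
arm_command:
  plan:
    - [0.0458,0.0318,0,-0.127,1]
    - [0.0458,0.0318,0,-0.127,1]
    - [0.0458,0.0318,0,-0.127,1]
    - [0.0458,0.0318,0,-0.127,1]
    - [0.0458,0.0318,0,-0.127,1]
    - [0.0458,0.0318,0,-0.127,1]
    - [0.0458,0.0318,0,-0.127,1]
    - [0,0,0,0,1]
    - [0,0,0,0,1]
  squeeze: 40

```text
clock: 2.62
tool_pos: [0.4697, -0.3327, 0.1994]
ee_rot: [3.141, 0.0, -0.625]
ft_force: [-0.0, 0.9, -0.6]
grip_width: 0.0853
```

```bash
python3 - <<'E'
from h import *
s=manip.grab_frame('side');t=manip.grab_frame('top')
save(s,'s1');save(t,'t1');print(manip.state())
E
```

```text
{'clock': 2.725, 'joint_pos': array([-7.68144993e-01,  2.07894279e-01,  1.54012085e+00, -4.45622695e-04,
        1.39384230e+00,  1.43001742e+00]), 'joint_velocities': array([-0.01114287, -0.00283178,  0.00110841,  0.00280334,  0.00163234,
        0.00273722]), 'tau': array([ 5.58602605e-01, -3.83203590e+01, -2.92262363e+01,  3.15881625e-02,
        1.55331203e-03, -5.70928227e-03]), 'tool_pos': array([ 0.46901551, -0.33346125,  0.19950087]), 'ee_rot': array([ 3.14119550e+00,  3.23721709e-04, -6.27287647e-01]), 'ft_force': array([ 0.09759523, -1.0142129 ,  0.2666467 ]), 'torque': array([ 0.03956131, -0.01588664,  0.01455683]), 'grip_width': 0.08544249181236398}
```

View pics/t1.png

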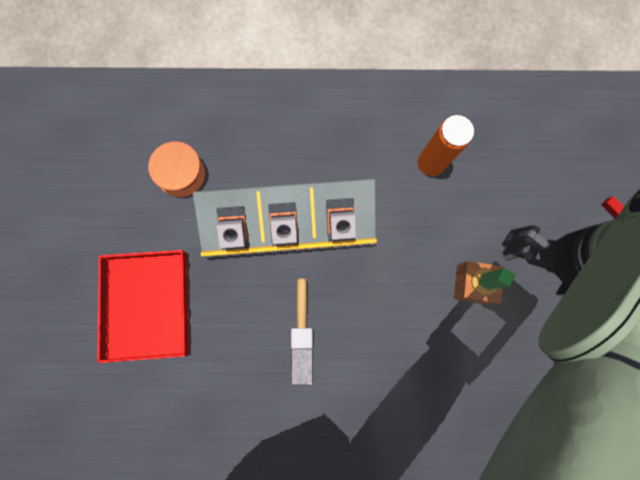

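View pics/s1.png

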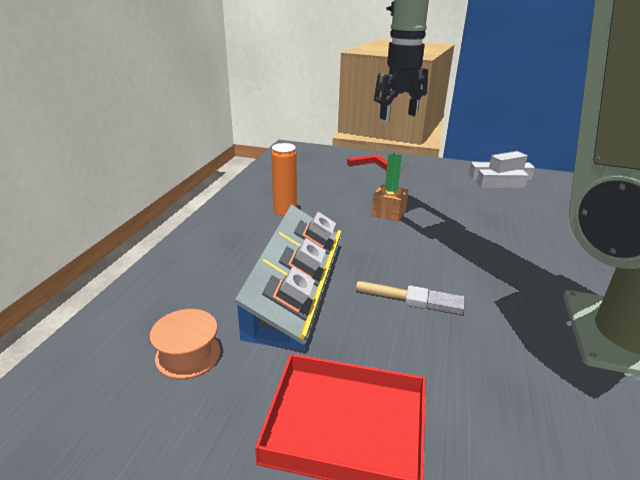

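Call:
arm_command:
  plan:
    - [0.0005,0.001,-0.033,0,1]
    - [0,0,-0.033,0,1]
    - [0,0,-0.033,0,1]
    - [0,0,0,0,1]
    - [0,0,0,0,0]
    - [0,0,0,0,0]
    - [0,0,0,0,0]
    - [0,0,0,0,0]
    - [0,0,0,0,0]
    - [0,0,0,0,0]
  squeeze: 30

```text
clock: 3.98
tool_pos: [0.471, -0.3327, 0.1019]
ee_rot: [3.14, -0.002, -0.626]
ft_force: [-2.0, -1.1, 5.7]
grip_width: 0.0238
```

```bash
python3 - <<'E'
from h import *
s=manip.grab_frame('side');t=manip.grab_frame('top')
save(s,'s2');save(t,'t2');print(manip.state())
c=s['color'][100:240,340:460];cv2.imwrite('pics/s2c.png',cv2.resize(c,None,fx=4,fy=4))
E
```

```text
{'clock': 4.075, 'joint_pos': array([-7.64597471e-01,  3.05265456e-01,  1.63236531e+00, -8.31701853e-04,
        1.20149183e+00,  1.43264437e+00]), 'joint_velocities': array([ 0.00162288,  0.00080304, -0.0003003 , -0.00027082,  0.00225071,
       -0.00081262]), 'tau': array([ 1.14125948e+00, -3.67370045e+01, -2.43146789e+01,  5.77959716e-01,
       -1.29325055e-01, -5.68262432e-03]), 'tool_pos': array([ 0.47098885, -0.33271866,  0.10193829]), 'ee_rot': array([ 3.14048354e+00, -2.33949737e-03, -6.26144963e-01]), 'ft_force': array([-1.33595862, -1.59096072,  5.99973988]), 'torque': array([-0.14248694,  0.30913972, -0.03392315]), 'grip_width': 0.02356888642511971}
```

View pics/s2c.png

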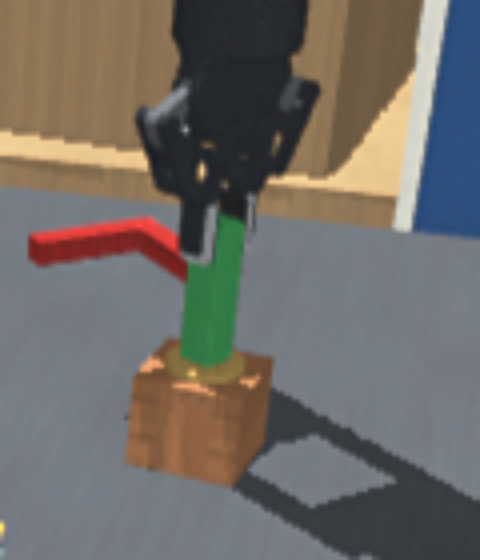

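Call:
arm_command:
  plan:
    - [0,0,0.004,0.155,0]
    - [0,0,0.004,0.155,0]
    - [0,0,0,0.154,0]
    - [0,0,0,0,0]
    - [-0.008,0.0014,0.0005,0,0]
    - [-0.008,0.0014,0.0005,0,0]
    - [-0.006,0.001,-0.0005,0,0]
    - [-0.006,0.001,-0.0005,0,0]
    - [0,0,0,0,0]
  squeeze: 20

```text
clock: 5.2
tool_pos: [0.4421, -0.3269, 0.109]
ee_rot: [3.141, -0.0, -0.163]
ft_force: [1.3, -0.8, -0.3]
grip_width: 0.0236
```

```bash
python3 - <<'E'
from h import *
s=manip.grab_frame('side');t=manip.grab_frame('top')
save(s,'s3');save(t,'t3');print(manip.state()['tool_pos'],manip.state()['ft_force'],manip.state()['ee_rot'])
c=s['color'][100:240,340:460];cv2.imwrite('pics/s3c.png',cv2.resize(c,None,fx=4,fy=4))
E
```

```text
[ 0.44221222 -0.32694098  0.10886309] [ 2.087278   -0.08400031 -1.97836306] [ 3.14139682e+00  3.39096116e-04 -1.62388288e-01]
```

View pics/s3c.png

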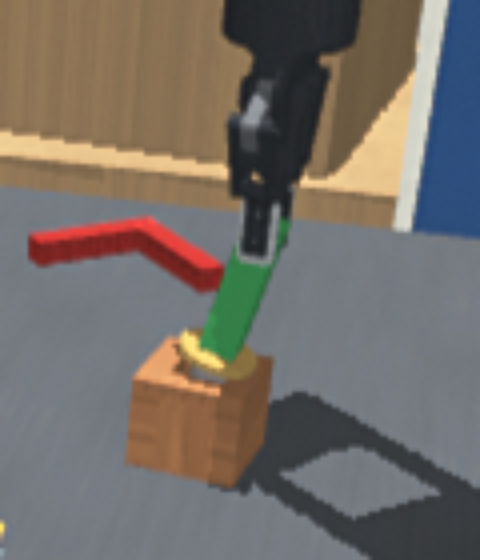

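Call:
arm_command:
  plan:
    - [-0.006,0.001,-0.0015,0,0]
    - [-0.0055,0.0009,-0.0017,0,0]
    - [-0.0015,0.0003,-0.0006,0,0]
    - [0,0,0,0,0]
  squeeze: 20

```text
clock: 5.8
tool_pos: [0.4294, -0.3249, 0.1051]
ee_rot: [3.141, -0.0, -0.162]
ft_force: [1.5, -0.2, 1.7]
grip_width: 0.0237
```

Call:
arm_command:
  plan:
    - [0,0,0,0,0]
    - [0,0,0,0,0]
    - [0,0,0,0,0]
    - [-0.008,0.0012,0.014,0,0]
    - [-0.008,0.0012,0.014,0,0]
    - [0,0,0.03,0,0]
    - [0,0,0.03,0.12,0]
    - [0,0,0,0.117,0]
    - [0,0,0,0,0]
  squeeze: 60

```text
clock: 6.92
tool_pos: [0.4119, -0.321, 0.1913]
ee_rot: [-3.138, 0.003, 0.074]
ft_force: [0.1, 0.1, -2.5]
grip_width: 0.0231
```

```bash
python3 - <<'E'
from h import *
s=manip.grab_frame('side');t=manip.grab_frame('top')
save(s,'s4');save(t,'t4');print(manip.state()['tool_pos'],manip.state()['ft_force'],manip.state()['ee_rot'],manip.state()['torque'])
c=s['color'][60:220,340:480];cv2.imwrite('pics/s4c.png',cv2.resize(c,None,fx=4,fy=4)[:600])
for n in('gauge_center','gauge_tip'):
  for p in(s,t):print(n,[(q['at'],q['conf']) for q in manip.spot_point(p,n)])
E
```

```text
[ 0.41209811 -0.32103145  0.19097123] [ 0.31814013  0.67746782 -2.27588137] [-3.1381934   0.00314868  0.07302084] [ 0.02389721  0.08472624 -0.01494469]
gauge_center [([408.9, 145.1], 0.65), ([408.8, 299.3], 0.51)]
gauge_center [([505.2, 296.7], 0.92), ([303.4, 330.6], 0.65)]
gauge_tip [([396.6, 170.4], 0.62)]
gauge_tip [([486.0, 284.9], 0.61)]
```

View pics/s4c.png

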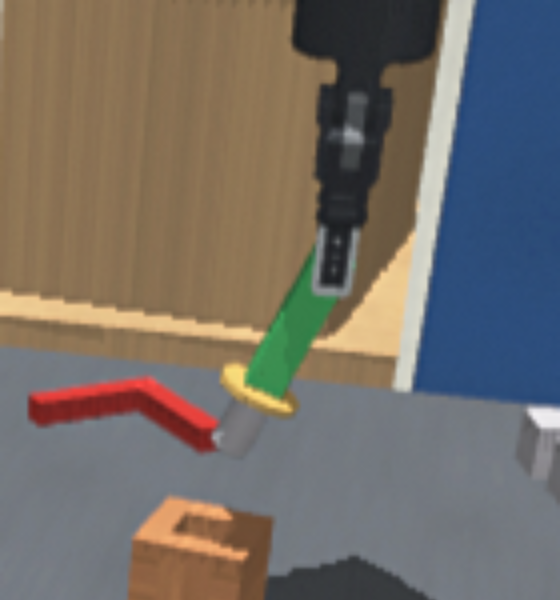

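```bash
python3 - <<'E'
from h import *
t=cv2.imread('pics/t4.png')
cv2.imwrite('pics/t4c.png',cv2.resize(t[260:340,450:550],None,fx=6,fy=6,interpolation=cv2.INTER_CUBIC))
E
```

```text
(no output)
```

View pics/t4c.png

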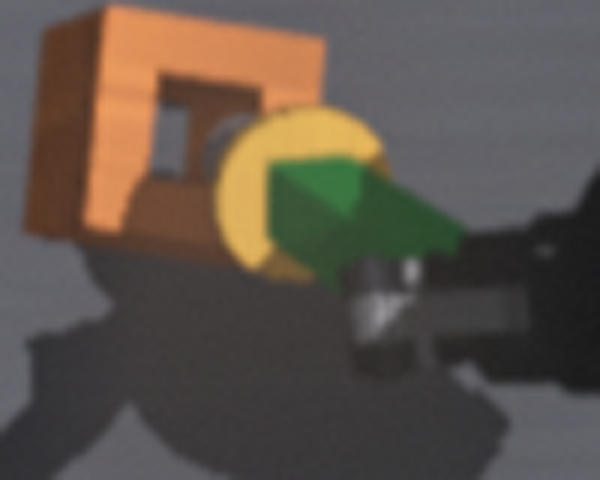

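```bash
cat >> h.py <<'E'
def fitg(s,t,obs,tcp,yaw):
    # obs: list (cam 's'/'t', dist from tip, uv); unknown theta,a, dy
    from scipy.optimize import least_squares
    ex=np.array([np.cos(yaw),np.sin(yaw),0]);ey=np.array([-np.sin(yaw),np.cos(yaw),0]);ez=np.array([0,0,1.])
    G=np.array(tcp)+.0187*ez
    def pt(v,d):
        u=-np.sin(v[0])*ex+np.cos(v[0])*ez
        return G+v[2]*ey-(v[1]-d)*u
    f=lambda v:np.r_[np.concatenate([proj(s if c=='s' else t,pt(v,d))[0]-uv for c,d,uv in obs]),(v[2])/.002,(v[1]-.0926)/.003]
    r=least_squares(f,[.5,.0926,0]);return r.x,r.fun,pt(r.x,0)
E
python3 - <<'E'
from h import *
np.set_printoptions(precision=4,suppress=True)
s=manip.grab_frame('side');t=manip.grab_frame('top');st=manip.state()
obs=[('s',.041,(405,157.7)),('t',.041,(500.2,292)),('s',0,(398,171.2))]
r=fitg(s,t,obs,st['tool_pos'],st['ee_rot'][2]);print(np.degrees(r[0][0]),*r,st['tool_pos'])
obs+=[('s',.067,(408.9,145.1)),('t',.067,(505.2,296.7)),('t',0,(486,284.9))]
r=fitg(s,t,obs,st['tool_pos'],st['ee_rot'][2]);print(np.degrees(r[0][0]),*r)
E
```

```text
28.462049240916016 [0.4968 0.1003 0.0016] [ 1.0048 -0.5921  0.6038  2.1087 -1.9627 -0.5213  0.7764  2.5787] [ 0.4608 -0.3169  0.1228] [ 0.4132 -0.322   0.1923]
29.28987481000822 [0.5112 0.1013 0.0039] [ 0.4262 -0.1339 -1.0049  1.5104 -2.7507 -0.1842  3.192   3.6566  1.2924
  3.9275  2.6144 -1.7091  1.9556  2.8883] [ 0.4623 -0.3145  0.1227]
```

Call:
arm_command:
  plan:
    - [0,0.046,0,0,0]
    - [0,0.046,0,0,0]
    - [0,0.046,0,0,0]
    - [0,0.046,0,0,0]
    - [0,0.046,0,0,0]
    - [0,0.046,0,0,0]
    - [0,0.046,0,0,0]
    - [0,0.046,0,0,0]
    - [0,0.046,0,0,0]
    - [0.015,0.046,0,0,0]
    - [0.0345,0,0,0,0]
    - [0.0345,0,0,0,0]
    - [0,0,-0.008,0,0]
    - [0,0,0,0,0]
    - [0,0,0,0,0]
  squeeze: 60

```text
clock: 9.2
tool_pos: [0.4965, 0.1377, 0.1845]
ee_rot: [-3.142, 0.001, 0.075]
ft_force: [-0.1, -0.5, -2.0]
grip_width: 0.0224
```

```bash
cat > look.py <<'E'
from h import *
import sys
np.set_printoptions(precision=4,suppress=True)
def look(n,sb,tb,f=5):
    s=manip.grab_frame('side');t=manip.grab_frame('top');st=manip.state()
    save(s,n+'s');save(t,n+'t')
    a=cv2.resize(s['color'][sb[1]:sb[3],sb[0]:sb[2]],None,fx=f,fy=f,interpolation=cv2.INTER_CUBIC)
    b=cv2.resize(t['color'][tb[1]:tb[3],tb[0]:tb[2]],None,fx=f,fy=f,interpolation=cv2.INTER_CUBIC)
    cv2.imwrite(f'pics/{n}_sc.png',a);cv2.imwrite(f'pics/{n}_tc.png',b)
    print(st['clock'],st['tool_pos'],st['ee_rot'],st['ft_force'],st['grip_width'])
    return s,t,st
E
python3 - <<'E'
from look import *
look('L0',(240,180,400,300),(180,170,340,270))
E
```

```text
9.3 [0.4969 0.1377 0.185 ] [-3.1416 -0.0002  0.0747] [ 0.2804  0.1715 -2.0212] 0.022816170442761373
```

View pics/L0_sc.png

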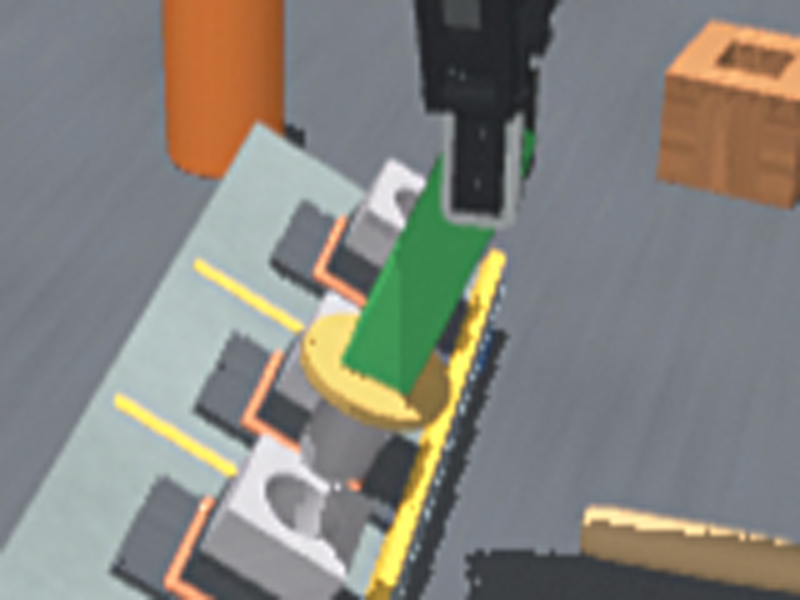

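View pics/L0_tc.png

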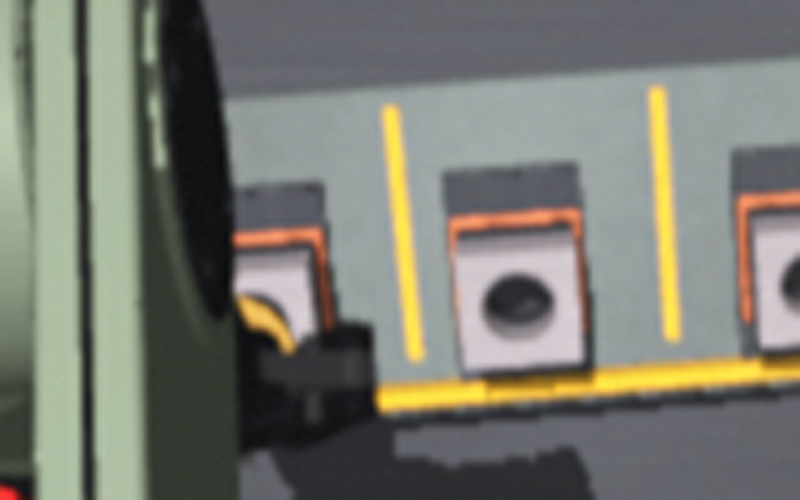

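```bash
cat >> h.py <<'E'
def gmodel(G,yaw,th,a,dy,ph=0):
    """tip and hull point sets of pin, collar, handle in world. th tilt about tool y, ph roll about tool x"""
    ex=np.array([np.cos(yaw),np.sin(yaw),0]);ey=np.array([-np.sin(yaw),np.cos(yaw),0]);ez=np.array([0,0,1.])
    u=-np.sin(th)*ex+np.cos(th)*(np.cos(ph)*ez+np.sin(ph)*ey); r=np.cross(ey,u); r/=np.linalg.norm(r); v=np.cross(u,r)
    tip=G+dy*ey-a*u
    c=np.linspace(0,2*np.pi,60,endpoint=False)
    disc=lambda d,R:[tip+d*u+R*(np.cos(q)*r+np.sin(q)*v) for q in c]
    sq=lambda d:[tip+d*u+.012*(i*r+j*v) for i in(-1,1) for j in(-1,1)]
    return tip,u,[np.array(disc(0,.009)+disc(.004,.012)+disc(.038,.012)),np.array(disc(.038,.025)+disc(.044,.025)),np.array(sq(.044)+sq(.134))]
def draw(p,G,yaw,th,a,dy,ph=0):
    im=np.zeros((480*4,640*4),np.uint8)
    for pts in gmodel(G,yaw,th,a,dy,ph)[2]:
        h=cv2.convexHull(((proj(p,pts)+.5)*4-.5).astype(np.float32)); cv2.fillConvexPoly(im,np.round(h).astype(np.int32),255)
    return cv2.resize(im,(640,480),interpolation=cv2.INTER_AREA)/255.
E
python3 - <<'E'
from look import *
from scipy.optimize import minimize
s=manip.grab_frame('side');st=manip.state()
r=manip.trace(s,'gauge_center');print([(q['conf'],q['box']) for q in r])
m=r[0]['region'].astype(float)
G=st['tool_pos']+[0,0,.0187];yaw=st['ee_rot'][2]
im=s['color'].copy();im[m>0]=(im[m>0]//2+np.array([127,0,127],np.uint8)).astype(np.uint8)
cv2.imwrite('pics/trL.png',cv2.resize(im[180:300,240:400],None,fx=5,fy=5,interpolation=cv2.INTER_NEAREST))
box=np.zeros_like(m);box[226:300,240:400]=1  # below gripper fingers
f=lambda v:(np.abs(draw(s,G,yaw,v[0],v[1],v[2])-m)*box).sum()+(v[2]/.003)**2*3
best=minimize(f,[.5,.096,0.0],method='Nelder-Mead',options=dict(initial_simplex=[[.5,.096,0],[.55,.096,0],[.5,.101,0],[.5,.096,.003]],xatol=1e-5))
print(best.x,best.fun,np.degrees(best.x[0]),gmodel(G,yaw,*best.x)[:2])
E
```

```text
[(0.56, [298.1, 213.8, 336.4, 276.6])]
[ 0.5135  0.1053 -0.0057] 353.78478037944217 29.419216419333992 (array([0.5491, 0.1359, 0.1121]), array([-0.4898, -0.0367,  0.871 ]))
```

View pics/trL.png

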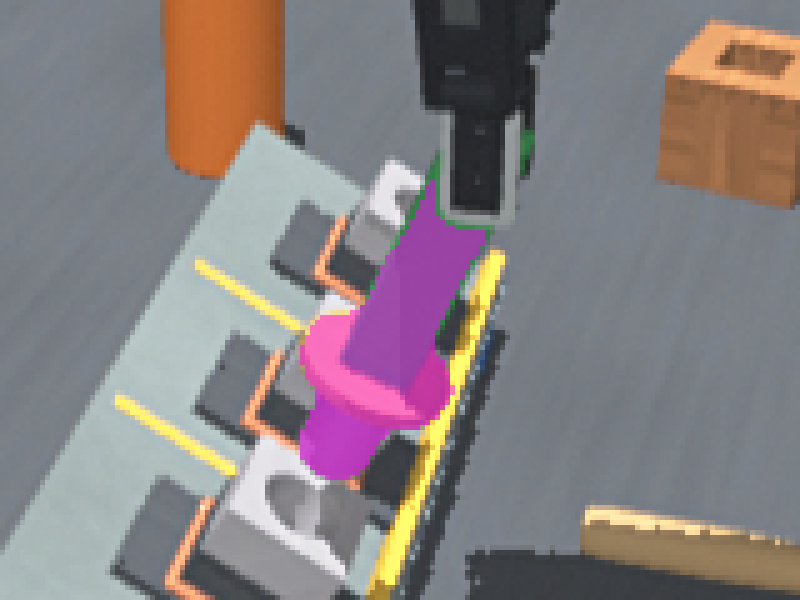

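```bash
python3 - <<'E'
from look import *
from scipy.optimize import minimize
s=manip.grab_frame('side');st=manip.state()
m=manip.trace(s,'gauge_center')[0]['region'].astype(float)
G=st['tool_pos']+[0,0,.0187];yaw=st['ee_rot'][2]
box=np.zeros_like(m);box[226:300,240:400]=1
print((m*box).sum())
def run(v0,reg):
  f=lambda v:(np.abs(draw(s,G,yaw,v[0],v[1],v[2],v[3])-m)*box).sum()+reg*((v[2]/.002)**2+(v[3]/.03)**2)
  S=[v0]+[np.array(v0)+d for d in np.diag([.05,.006,.004,.05])]
  return minimize(f,v0,method='Nelder-Mead',options=dict(initial_simplex=S,xatol=1e-5,maxfev=400))
for v0 in([.5,.096,0,0],[.52,.1,.003,0]):
  for reg in (5,):
    b=run(v0,reg);print(b.x,b.fun,gmodel(G,yaw,*b.x)[:2])
def ov(v,n):
  im=cv2.resize(s['color'],None,fx=5,fy=5,interpolation=cv2.INTER_CUBIC)
  for pts in gmodel(G,yaw,*v)[2]:
    h=cv2.convexHull(((proj(s,pts)+.5)*5-.5).astype(np.float32));cv2.polylines(im,[np.round(h).astype(int)],True,(255,0,255),1)
  cv2.imwrite(n,im[900:1500,1200:2000])
ov(b.x,'pics/ovL.png')
E
```

```text
1089.0
[ 0.5347  0.1037 -0.0023  0.0065] 380.29535657137586 (array([0.5503, 0.1388, 0.1147]), array([-0.5086, -0.0324,  0.8604]))
[ 0.5306  0.104  -0.0021  0.0146] 377.53765671602366 (array([0.5501, 0.1382, 0.1142]), array([-0.5056, -0.0252,  0.8624]))
```

View pics/ovL.png

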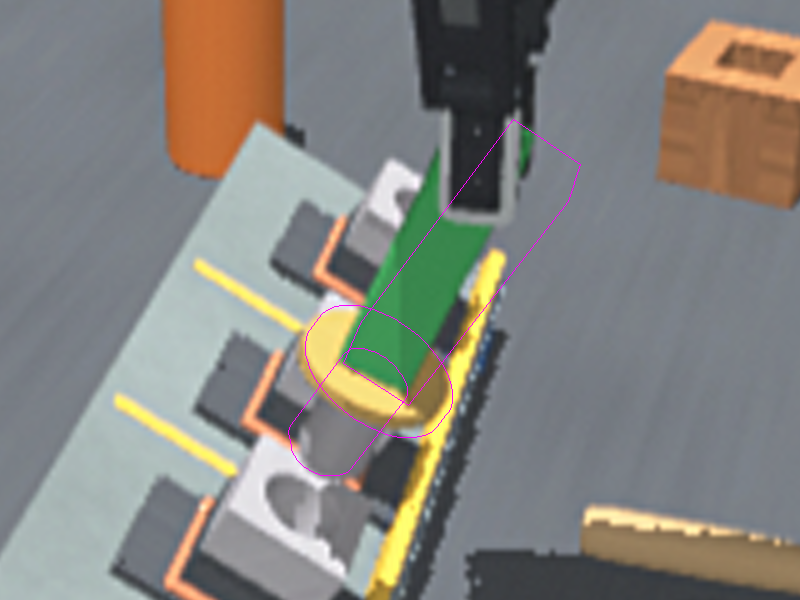

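```bash
cat > fit.py <<'E'
from look import *
from scipy.optimize import minimize
def fit(s,st,m,box,v0s,reg=5,free=True):
    G=st['tool_pos']+[0,0,.0187];yaw=st['ee_rot'][2]
    f=lambda v:(np.abs(draw(s,G,yaw,*v)-m)*box).sum()+reg*((v[2]/.002)**2+(v[3]/.02)**2)
    best=None
    for v0 in v0s:
        v=np.array(v0,float)
        for sc in (1,.5,.3):
            S=[v]+[v+d*sc for d in np.diag([.08,.008,.004,.05])]
            b=minimize(f,v,method='Nelder-Mead',options=dict(initial_simplex=S,xatol=1e-5,maxfev=250)); v=b.x
        if best is None or b.fun<best.fun: best=b
    return best,G,yaw
def ov(s,G,yaw,v,n,c,k=5):
  im=cv2.resize(s['color'],None,fx=k,fy=k,interpolation=cv2.INTER_CUBIC)
  for pts in gmodel(G,yaw,*v)[2]:
    h=cv2.convexHull(((proj(s,pts)+.5)*k-.5).astype(np.float32));cv2.polylines(im,[np.round(h).astype(int)],True,(255,0,255),1)
  cv2.imwrite(n,im[c[1]*k:c[3]*k,c[0]*k:c[2]*k])
E
python3 - <<'E'
from fit import *
s=manip.grab_frame('side');st=manip.state()
m=manip.trace(s,'gauge_center')[0]['region'].astype(float)
box=np.zeros_like(m);box[226:300,240:400]=1
b,G,yaw=fit(s,st,m,box,[[.25,.1,0,0],[.35,.096,0,0],[.4,.1,0,0]])
print(b.x,b.fun,np.degrees(b.x[0]),gmodel(G,yaw,*b.x)[:2])
ov(s,G,yaw,b.x,'pics/ovL2.png',(240,180,400,300))
E
```

```text
[ 0.5356  0.1042 -0.0022  0.0043] 366.52574107636883 30.687690061800975 (array([0.5507, 0.1391, 0.1142]), array([-0.5092, -0.0344,  0.86  ]))
```

View pics/ovL2.png

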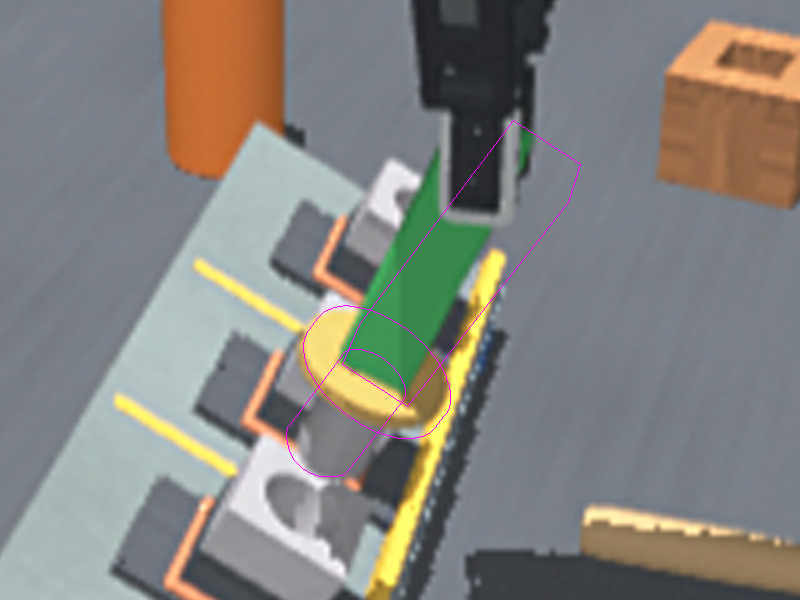

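```bash
python3 - <<'E'
from fit import *
s=manip.grab_frame('side');t=manip.grab_frame('top');st=manip.state()
T=st['tool_pos'];P=[T,T+[0,0,.0187],T+[0,0,.07],[.5552,.1421,.0948],[.5627,.0453,.0948],[.5718,-.0635,.0948],[.4703,-.332,.06]]
print(proj(s,P),(proj(s,P)-[240,180])*5, proj(t,P[:3]))
E
```

```text
[[335.9423 237.4151]
 [336.4156 226.5916]
 [337.7839 195.3043]
 [298.8683 280.8846]
 [311.5876 250.1393]
 [322.8272 222.1479]
 [390.427  191.5862]] [[479.7115 287.0756]
 [482.0782 232.9578]
 [488.9196  76.5213]
 [294.3417 504.4231]
 [357.938  350.6967]
 [414.136  210.7397]
 [752.1349  57.9311]] [[223.0303 259.7964]
 [220.9461 258.2154]
 [214.6247 253.42  ]]
```

```bash
cat > fit2.py <<'E'
from look import *
from scipy.optimize import minimize
def fit2(s,st,m,box,v0=(.45,.032,0,0),reg=5,slip=0.0):
    T=st['tool_pos'];yaw=st['ee_rot'][2]
    M=lambda v:(T+[0,0,v[1]],yaw,v[0],.0739+v[1]+slip,v[2],v[3])
    f=lambda v:(np.abs(draw(s,*M(v))-m)*box).sum()+reg*((v[2]/.002)**2+(v[3]/.02)**2+((v[1]-.031)/.004)**2)
    v=np.array(v0,float)
    for sc in (1,.5,.3):
        S=[v]+[v+d*sc for d in np.diag([.08,.008,.004,.05])]
        b=minimize(f,v,method='Nelder-Mead',options=dict(initial_simplex=S,xatol=1e-5,maxfev=250)); v=b.x
    return b,M(b.x)
def ov(s,M,n,c,k=5):
  im=cv2.resize(s['color'],None,fx=k,fy=k,interpolation=cv2.INTER_CUBIC)
  for pts in gmodel(*M)[2]:
    h=cv2.convexHull(((proj(s,pts)+.5)*k-.5).astype(np.float32));cv2.polylines(im,[np.round(h).astype(int)],True,(255,0,255),1)
  cv2.imwrite(n,im[c[1]*k:c[3]*k,c[0]*k:c[2]*k])
E
python3 - <<'E'
from fit2 import *
s=manip.grab_frame('side');st=manip.state()
m=manip.trace(s,'gauge_center')[0]['region'].astype(float)
box=np.zeros_like(m);box[226:300,240:400]=1
b,M=fit2(s,st,m,box)
print(b.x,b.fun,np.degrees(b.x[0]),gmodel(*M)[:2],st['tool_pos'])
ov(s,M,'pics/ovL3.png',(240,180,400,300))
E
```

```text
[ 0.4039  0.0447  0.0047 -0.0433] 193.70245339368245 23.139136964314318 (array([0.5432, 0.1506, 0.1206]), array([-0.3889, -0.0691,  0.9187])) [0.4975 0.1377 0.1848]
```

View pics/ovL3.png

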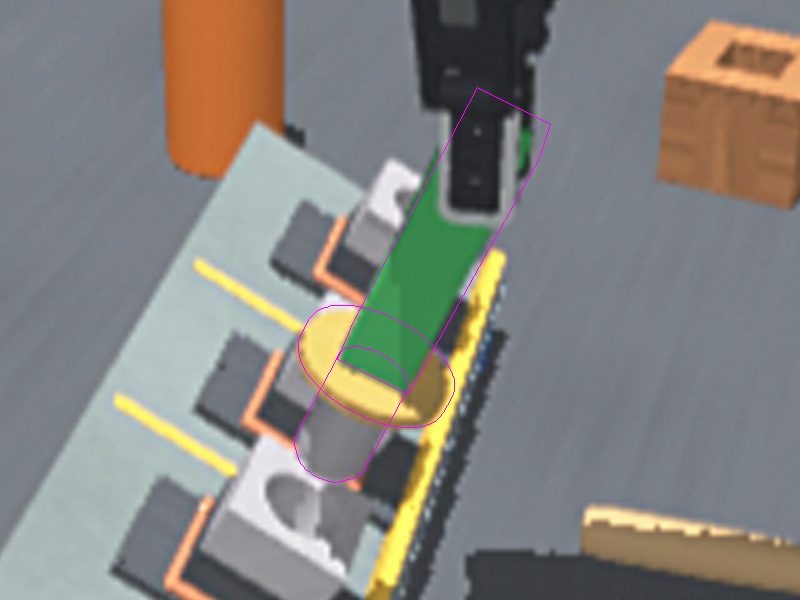

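```bash
python3 - <<'E'
from fit2 import *
s=manip.grab_frame('side')
for z in (.066,.1,.11,.12,.13,.14,.156): print(z,proj(s,[.4703,-.332,z]))
E
```

```text
0.066 [[390.6622 189.3878]]
0.1 [[392.0187 176.7068]]
0.11 [[392.4256 172.9032]]
0.12 [[392.8362 169.0652]]
0.13 [[393.2505 165.1923]]
0.14 [[393.6686 161.284 ]]
0.156 [[394.3455 154.9561]]
```

```bash
python3 - <<'E'
from fit2 import *
s=manip.grab_frame('side');st=manip.state()
m=manip.trace(s,'gauge_center')[0]['region'].astype(float)
box=np.zeros_like(m);box[226:300,240:400]=1
for reg in(5,20,100):
  b,M=fit2(s,st,m,box,(.4,.042,0,0),reg)
  print(b.x,b.fun,np.degrees(b.x[0]),gmodel(*M)[0]-st['tool_pos'])
for off in (.036,.040,.044):
  for ty in (0,.05,-.05):
    T=st['tool_pos'];f=lambda v:(np.abs(draw(s,T+[0,0,off],st['ee_rot'][2]+ty,v[0],.0739+off+v[1],v[2])-m)*box).sum()+20*(v[2]/.002)**2+5*(v[1]/.003)**2
    b=minimize(f,[.42,0,0],method='Nelder-Mead',options=dict(initial_simplex=[[.4,0,0],[.45,0,0],[.42,.004,0],[.42,0,.003]],xatol=1e-5));print(off,ty,b.x,b.fun)
ov(s,(T+[0,0,.042],st['ee_rot'][2],.42,.116,0),'pics/ovL4.png',(240,180,400,300))
E
```

```text
[ 0.4141  0.0436  0.0048 -0.0227] 197.36690699560762 23.727959784359612 [ 0.0466  0.0108 -0.0639]
[ 0.4521  0.0346  0.0014 -0.0095] 290.40415511413704 25.904388943220518 [ 0.0471  0.0059 -0.063 ]
[ 0.4615  0.0319  0.0003 -0.0028] 315.3874703569362 26.44174585645182 [ 0.0469  0.0041 -0.0628]
0.036 0 [0.4409 0.0061 0.0003] 168.4815032076524
0.036 0.05 [0.4426 0.0049 0.0003] 162.03224100276321
0.036 -0.05 [0.4404 0.0068 0.0005] 177.6077909306293
0.04 0 [0.4229 0.0062 0.0003] 132.99615697077155
0.04 0.05 [0.4237 0.0047 0.0002] 129.02429615184585
0.04 -0.05 [0.4215 0.0068 0.0008] 141.14413786088264
0.044 0 [0.4054 0.0056 0.0003] 104.08110741716612
0.044 0.05 [0.41   0.0045 0.0003] 102.6573083894703
0.044 -0.05 [0.403  0.007  0.0004] 113.765532391204
```

View pics/ovL4.png

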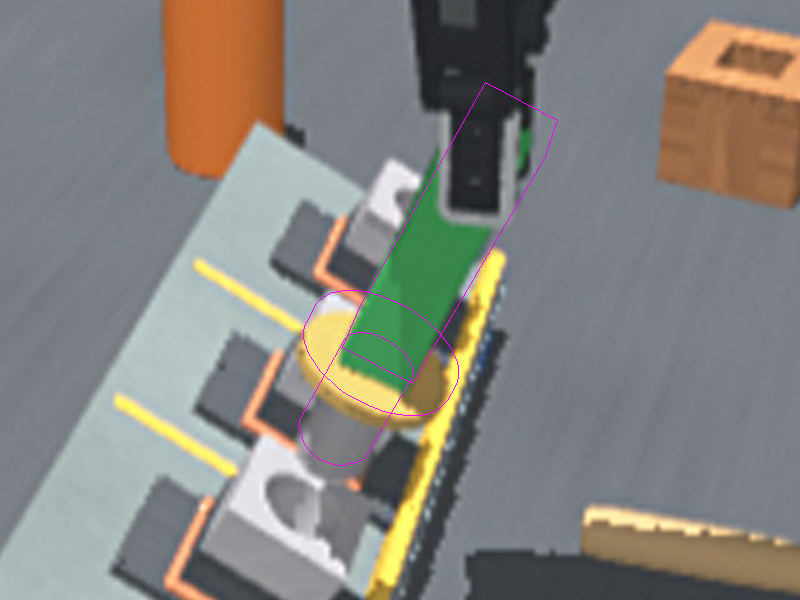

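Call:
arm_command:
  plan:
    - [-0.0345,0,0.01,0,0]
    - [-0.0342,-0.0463,0,0,0]
    - [0,-0.0463,0,0,0]
    - [0,-0.0463,0,0,0]
    - [0,-0.0463,0,0,0]
    - [0,-0.0463,0,0,0]
    - [0,-0.0463,0,0,0]
    - [0,-0.0463,0,0,0]
    - [0,-0.0463,0,-0.118,0]
    - [0,-0.0463,0,-0.118,0]
    - [0,-0.0461,0,0,0]
    - [0,0,-0.03,0,0]
    - [0,0,-0.01,0,0]
    - [0,0,0,0,0]
  squeeze: 60

```text
clock: 11.7
tool_pos: [0.4281, -0.3239, 0.1537]
ee_rot: [-3.14, 0.002, -0.161]
ft_force: [-0.8, 0.2, -2.1]
grip_width: 0.0229
```

```bash
python3 - <<'E'
from look import *
look('S5',(340,100,480,220),(430,230,590,350))
E
```

```text
11.8 [ 0.4293 -0.3249  0.1556] [ 3.1408 -0.0011 -0.1603] [ 0.6314  0.7633 -2.5603] 0.022639706182730653
```

View pics/S5_sc.png

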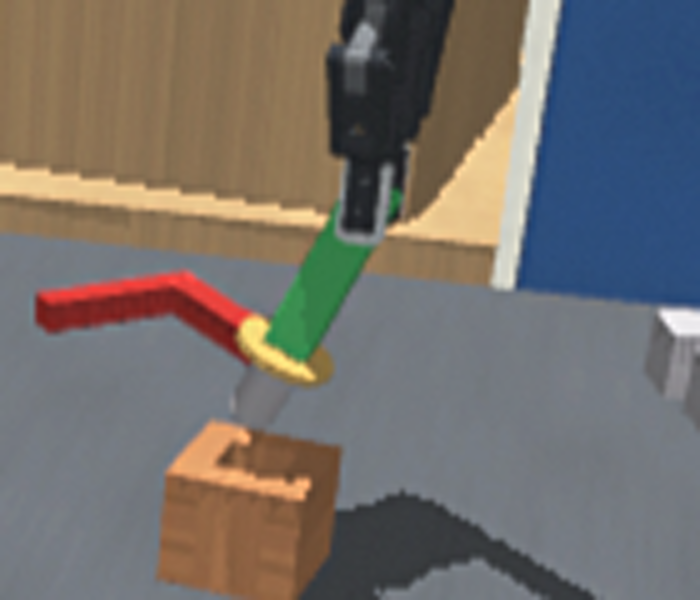

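View pics/S5_tc.png

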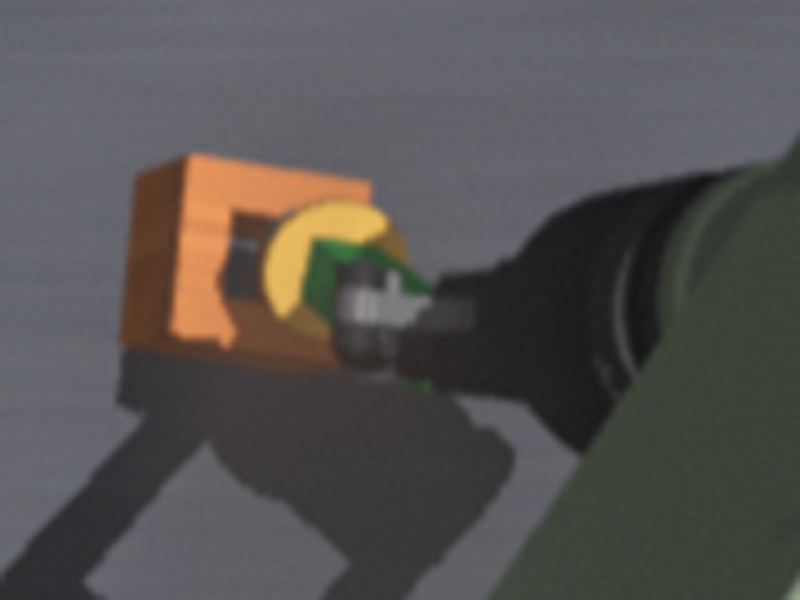

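```bash
cat > fit3.py <<'E'
from fit2 import *
def fit3(p,st,m,box,off0=.045,a0=.1235,th0=.42,wd=20):
    T=st['tool_pos'];yaw=st['ee_rot'][2]
    f=lambda v:(np.abs(draw(p,T+[0,0,v[3]],yaw,v[0],v[1],v[2])-m)*box).sum()+wd*(v[2]/.002)**2+5*((v[3]-off0)/.003)**2
    v=np.array([th0,a0,0,off0])
    for sc in(1,.5):
        b=minimize(f,v,method='Nelder-Mead',options=dict(initial_simplex=[v]+[v+d*sc for d in np.diag([.06,.006,.003,.004])],xatol=1e-5,maxfev=300));v=b.x
    M=(T+[0,0,v[3]],yaw,v[0],v[1],v[2]);tip,u,_=gmodel(*M)
    print('th %.1f a %.4f dy %.4f off %.4f res %.0f'%(np.degrees(v[0]),v[1],v[2],v[3],b.fun),'tip',tip,'tip-tcp',tip-T)
    return M
E
python3 - <<'E'
from fit3 import *
s=manip.grab_frame('side');st=manip.state()
r=manip.trace(s,'gauge_center');print(r[0]['box'],r[0]['conf']);m=r[0]['region'].astype(float)
box=np.zeros_like(m);box[150:200,350:440]=1
M=fit3(s,st,m,box);fit3(s,st,m,box,wd=200)
ov(s,M,'pics/ov5.png',(340,100,480,220))
E
```

```text
[382.7, 144.6, 409.9, 188.3] 0.82
th 22.4 a 0.1270 dy -0.0000 off 0.0453 res 47 tip [ 0.4774 -0.3329  0.0839] tip-tcp [ 0.0479 -0.0077 -0.0721]
th 22.5 a 0.1270 dy 0.0000 off 0.0455 res 47 tip [ 0.4775 -0.3328  0.0841] tip-tcp [ 0.048  -0.0077 -0.0719]
```

View pics/ov5.png

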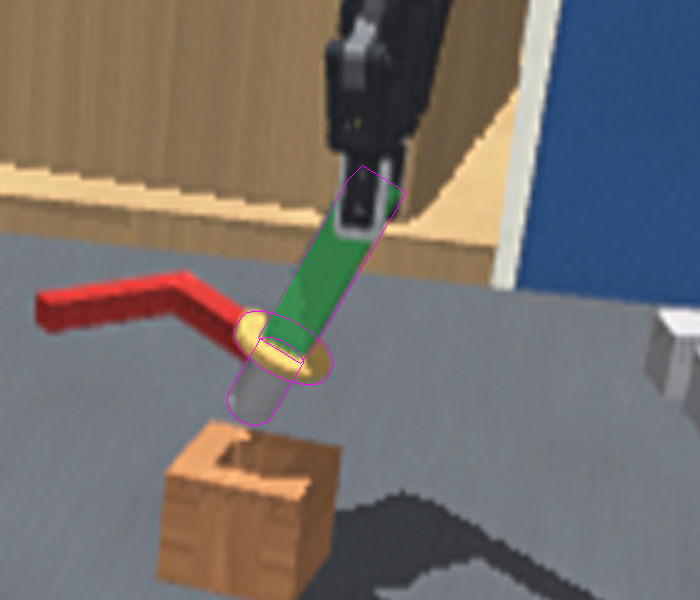

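Call:
arm_command:
  plan:
    - [-0.001,0,-0.023,0,0]
    - [0,0,-0.023,0,0]
    - [0,0,0,0,0]
    - [-0.006,0.001,0,0,0]
    - [-0.006,0.001,-0.0007,0,0]
    - [-0.005,0.0008,-0.001,0,0]
    - [0,0,0,0,0]
  squeeze: 30

```text
clock: 12.78
tool_pos: [0.4142, -0.3242, 0.1104]
ee_rot: [3.138, -0.009, -0.162]
ft_force: [6.1, -1.1, -1.9]
grip_width: 0.0231
```

Call:
arm_command:
  plan:
    - [0,0,0,0,0]
    - [0,0,0,0,0]
    - [-0.008,0.0012,0.014,0,0]
    - [-0.008,0.0012,0.014,0,0]
    - [0,0,0.03,0,0]
    - [0,0,0.01,0,0]
    - [0,0,0,0,0]
  squeeze: 80

```text
clock: 13.65
tool_pos: [0.3949, -0.3204, 0.1762]
ee_rot: [3.14, -0.001, -0.161]
ft_force: [0.2, -0.8, -1.4]
grip_width: 0.0224
```

```bash
python3 - <<'E'
from fit3 import *
s,t,st=look('S6',(340,100,480,220),(430,230,590,350))
r=manip.trace(s,'gauge_center');print(r[0]['box'],r[0]['conf']);m=r[0]['region'].astype(float)
box=np.zeros_like(m);box[150:220,350:450]=1
M=fit3(s,st,m,box,th0=.53)
ov(s,M,'pics/ov6.png',(340,90,480,210))
E
```

```text
13.75 [ 0.394  -0.3193  0.1742] [-3.1406  0.0016 -0.1612] [ 0.5389 -0.0177 -2.3068] 0.021924927926903183
[395.3, 130.3, 426.2, 178.5] 0.61
th 28.9 a 0.1264 dy 0.0002 off 0.0463 res 38 tip [ 0.4544 -0.3289  0.1099] tip-tcp [ 0.0604 -0.0096 -0.0643]
```

View pics/ov6.png

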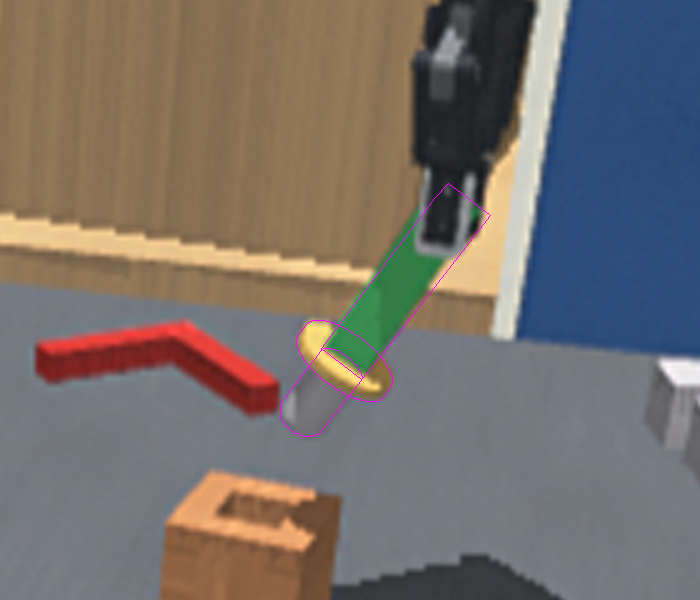

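Call:
arm_command:
  plan:
    - [0,0.0457,0.01,0.117,0]
    - [0,0.0457,0,0.116,0]
    - [0,0.0457,0,0,0]
    - [0,0.0457,0,0,0]
    - [0,0.0457,0,0,0]
    - [0,0.0457,0,0,0]
    - [0,0.0457,0,0,0]
    - [0,0.0457,0,0,0]
    - [0,0.0457,0,0,0]
    - [0.03,0.0457,0,0,0]
    - [0.03,0,0,0,0]
    - [0.029,0,0,0,0]
    - [0.003,0,-0.01,0,0]
    - [0,0,0,0,0]
    - [0,0,0,0,0]
  squeeze: 80

```text
clock: 15.68
tool_pos: [0.4853, 0.137, 0.1742]
ee_rot: [3.142, 0.002, 0.072]
ft_force: [-0.0, 0.6, -1.3]
grip_width: 0.0224
```

```bash
python3 - <<'E'
from fit3 import *
s,t,st=look('L1',(240,180,400,300),(180,170,340,270))
r=manip.trace(s,'gauge_center');print(r[0]['box'],r[0]['conf']);m=r[0]['region'].astype(float)
box=np.zeros_like(m);box[226:300,240:400]=1
M=fit3(s,st,m,box,th0=.5,a0=.126,off0=.046)
ov(s,M,'pics/ov7.png',(240,180,400,300))
tip=gmodel(*M)[0];n=np.array([-.499,-.036,.866]);e=tip-[.5552,.1421,.0948];print('along',e@n,'perp',e-e@n*n)
E
```

```text
15.775 [0.4861 0.137  0.1751] [-3.1416  0.0003  0.0717] [-0.2089  0.2175 -2.0162] 0.022269456154331485
[235.8, 202.6, 338.8, 349.4] 0.74
th 59.1 a -0.0010 dy -0.0000 off 0.0460 res 2288 tip [0.4852 0.137  0.2217] tip-tcp [-0.0009 -0.0001  0.0465]
along 0.14498450669505342 perp [0.0023 0.0001 0.0013]
```

View pics/ov7.png

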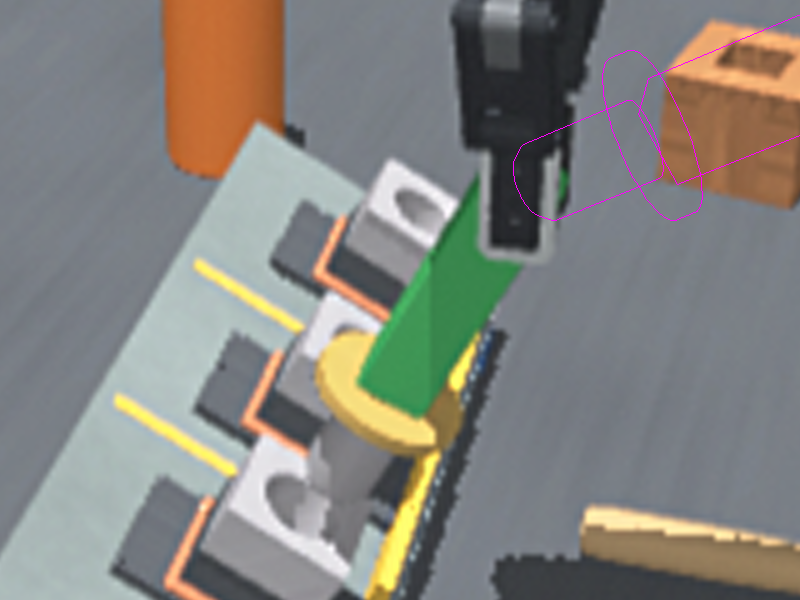

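```bash
cat > chk.py <<'E'
from fit3 import *
n_=np.array([-.499,-.036,.866])
def chk(name,mouth,rows=(226,300),th0=.5,a0=.126,off0=.046):
    s=manip.grab_frame('side');st=manip.state()
    for q in ('gauge_center','gauge_tip'):
        rr=[r for r in manip.trace(s,q) if (r['box'][3]-r['box'][1])<90 and (r['box'][2]-r['box'][0])<70]
        if rr: break
    if not rr: print('no trace'); M=(st['tool_pos']+[0,0,off0],st['ee_rot'][2],th0,a0,0)
    else:
        m=rr[0]['region'].astype(float);box=np.zeros_like(m);box[rows[0]:rows[1],240:420]=1
        M=fit3(s,st,m,box,th0=th0,a0=a0,off0=off0)
    ov(s,M,f'pics/{name}.png',(240,180,400,300))
    tip=gmodel(*M)[0];e=tip-mouth;print('along',e@n_,'perp',e-e@n_*n_,'tcp',st['tool_pos'],st['clock'])
E
python3 - <<'E'
from chk import *
chk('ov8',[.5552,.1421,.0948])
E
```

```text
th 26.6 a 0.1286 dy 0.0000 off 0.0486 res 160 tip [0.544  0.1412 0.1091] tip-tcp [ 0.0575  0.0041 -0.0664]
along 0.01799825036871522 perp [-0.0022 -0.0002 -0.0013] tcp [0.4865 0.1371 0.1755] 15.875
```

View pics/ov8.png

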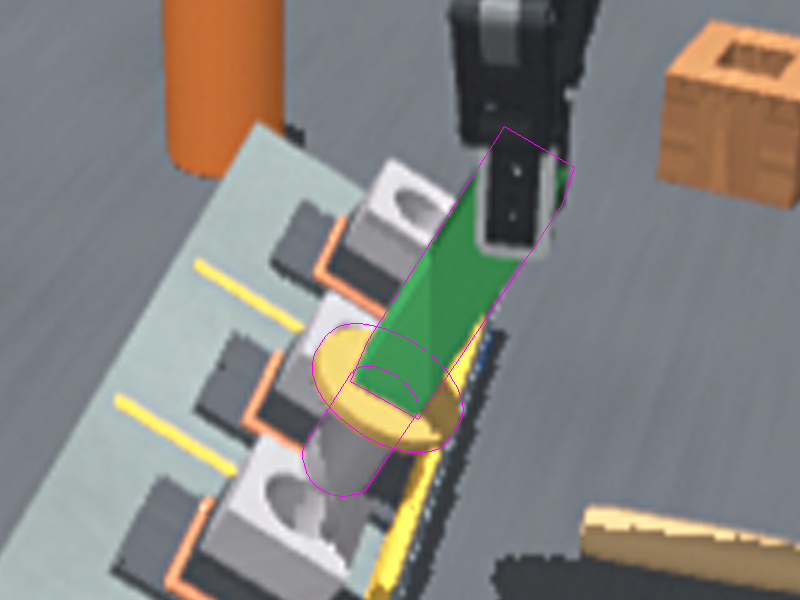

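Call:
arm_command:
  plan:
    - [0.0028,0.0002,-0.0044,0,0]
    - [0.0028,0.0002,-0.0044,0,0]
    - [0.0028,0.0002,-0.0044,0,0]
    - [0.0028,0.0002,-0.0044,0,0]
    - [0.0028,0.0002,-0.0044,0,0]
    - [0,0,0,0,0]
  squeeze: 40

```text
clock: 16.68
tool_pos: [0.5006, 0.1381, 0.1525]
ee_rot: [3.142, 0.001, 0.072]
ft_force: [-0.9, 0.3, -2.3]
grip_width: 0.0226
```

```bash
python3 - <<'E'
from look import *
look('L2',(240,200,400,320),(180,170,340,270))
E
```

```text
16.775 [0.5008 0.1381 0.153 ] [-3.1416  0.0002  0.0718] [ 0.2056 -0.1868 -1.6335] 0.022066468259225463
```

View pics/L2_sc.png

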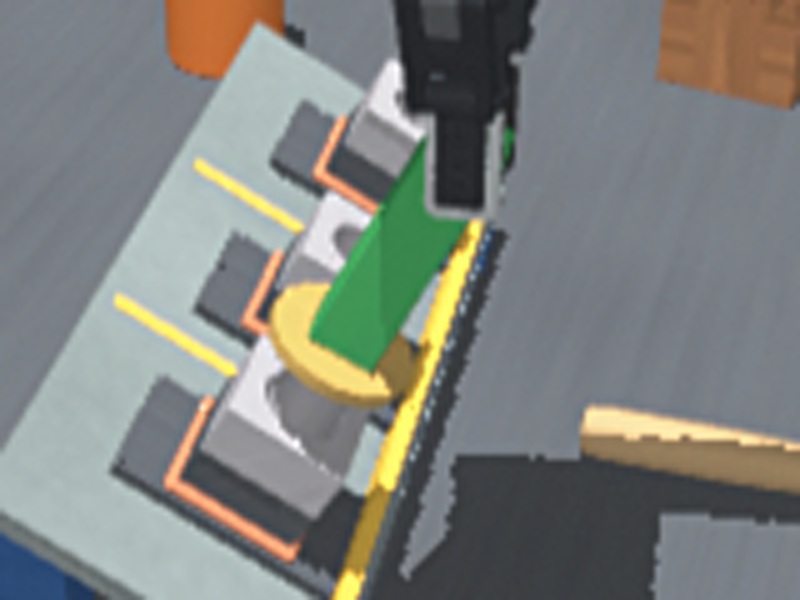

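Call:
arm_command:
  plan:
    - [0.002,0.0002,-0.004,0,0]
    - [0.002,0.0002,-0.004,0,0]
    - [0.0017,0.0002,-0.004,0,0]
    - [0,0,0,0,0]
  squeeze: 40

```text
clock: 17.27
tool_pos: [0.5062, 0.138, 0.1428]
ee_rot: [3.14, 0.001, 0.072]
ft_force: [-5.5, -1.9, 8.4]
grip_width: 0.0224
```

```bash
python3 - <<'E'
from look import *
look('L3',(240,200,400,320),(180,170,340,270))
E
```

```text
17.375 [0.5062 0.138  0.1427] [3.1399 0.001  0.0718] [-5.7908 -2.8913  8.3973] 0.02240871912336574
```

View pics/L3_sc.png

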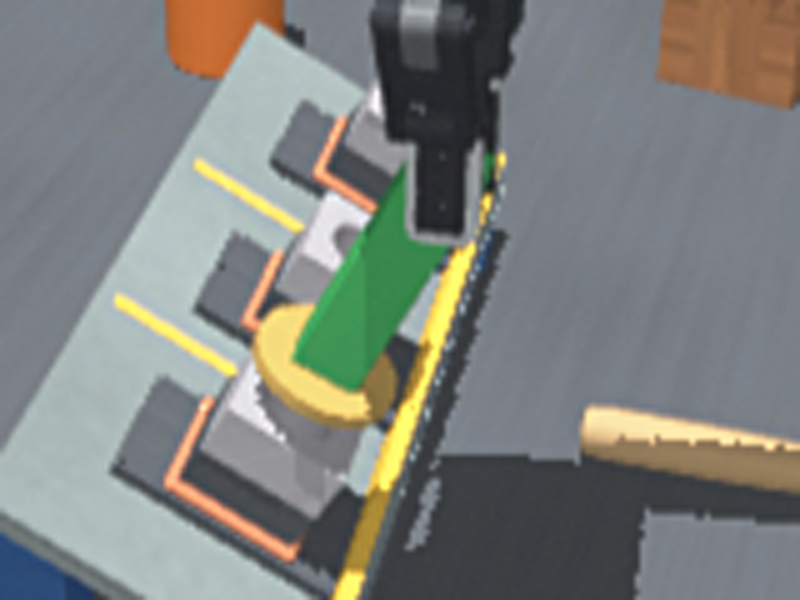

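```bash
cat > chk2.py <<'E'
from fit3 import *
n_=np.array([-.499,-.036,.866])
def chk2(name,mouth,crop=(240,200,400,320),th0=.5,a0=.126,off0=.046,rmax=300):
    """fit from green+brass colours (collar+handle only)"""
    s=manip.grab_frame('side');st=manip.state();T=st['tool_pos'];yaw=st['ee_rot'][2]
    hsv=cv2.cvtColor(s['color'],cv2.COLOR_BGR2HSV)
    g=cv2.inRange(hsv,(55,90,30),(85,255,255))>0
    uv=proj(s,T+[.03,0,-.02])[0];
    Y,X=np.mgrid[:480,:640]
    near=(abs(X-uv[0])<45)&(abs(Y-uv[1])<60)
    g&=near
    ft=proj(s,T+[0,.02,.03])[0]; low=Y>ft[1]+1   # below fingers
    br=(cv2.inRange(hsv,(18,60,60),(28,190,255))>0)&near&~(s['color'][:,:,0].astype(int)<30)
    def f(v):
        G=T+[0,0,v[3]]
        parts=gmodel(G,yaw,v[0],v[1],v[2])[2]
        k=4;I=[]
        for pts in parts[1:]:
            im=np.zeros((480*k,640*k),np.uint8);h=cv2.convexHull(((proj(s,pts)+.5)*k-.5).astype(np.float32));cv2.fillConvexPoly(im,np.round(h).astype(np.int32),255)
            I.append(cv2.resize(im,(640,480),interpolation=cv2.INTER_AREA)/255.)
        col=I[0]*(1-I[1])
        return (np.abs(I[1]-g)*(low&near)).sum()+ (np.abs(np.maximum(col,0)-br)*near*(col+br>0)).sum()*.6+20*(v[2]/.002)**2+5*((v[3]-off0)/.003)**2
    v=np.array([th0,a0,0,off0])
    for sc in(1,.5):
        b=minimize(f,v,method='Nelder-Mead',options=dict(initial_simplex=[v]+[v+d*sc for d in np.diag([.06,.006,.003,.004])],xatol=1e-5,maxfev=250));v=b.x
    M=(T+[0,0,v[3]],yaw,v[0],v[1],v[2]);tip,u,_=gmodel(*M);e=tip-mouth
    print('th %.1f a %.4f dy %.4f off %.4f res %.0f'%(np.degrees(v[0]),v[1],v[2],v[3],b.fun),'px',g.sum(),br.sum(),'tip',tip,'DEPTH',-e@n_,'perp',e-e@n_*n_)
    print('tcp',T,'F',st['ft_force'],st['clock'])
    ov(s,M,f'pics/{name}.png',crop)
    return s,st
E
python3 - <<'E'
from chk2 import *
chk2('ov9',[.5552,.1421,.0948])
E
```

```text
th 27.2 a 0.1276 dy -0.0001 off 0.0476 res 317 px 581 757 tip [0.5644 0.142  0.0769] DEPTH 0.020121466503362717 perp [-0.0008 -0.0008 -0.0005]
tcp [0.5062 0.138  0.1427] F [-6.3567 -1.6311  8.4128] 17.425
```

View pics/ov9.png

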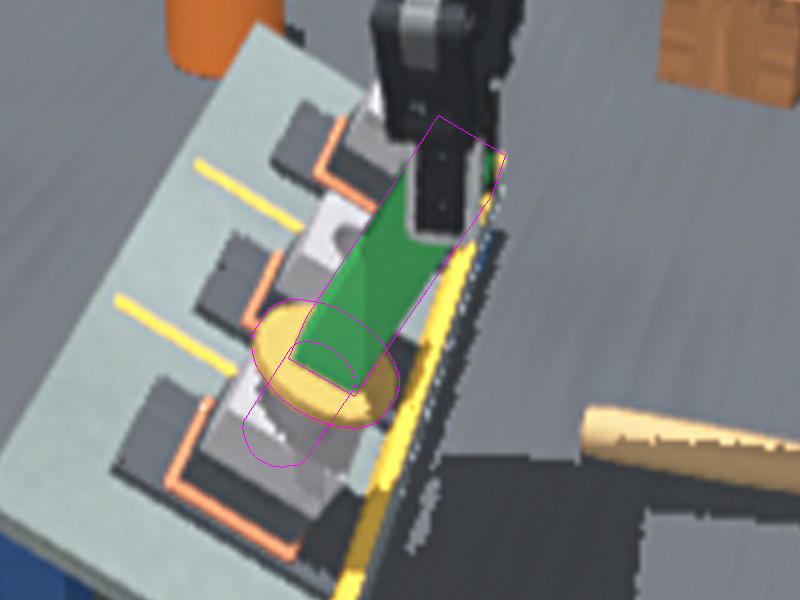

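Call:
arm_command:
  plan:
    - [-0.002,0,0,0,0]
    - [-0.002,0,0,0,0]
    - [0,0,0,0,0]
    - [0.0015,0.0001,-0.0026,0,0]
    - [0,0,0,0,0]
  squeeze: 40

```text
clock: 18.05
tool_pos: [0.5048, 0.1383, 0.1418]
ee_rot: [3.14, -0.001, 0.072]
ft_force: [-7.4, -4.3, 17.7]
grip_width: 0.0222
```

```bash
python3 - <<'E'
from chk2 import *
chk2('ov10',[.5552,.1421,.0948])
E
```

```text
th 27.6 a 0.1274 dy -0.0001 off 0.0478 res 303 px 581 728 tip [0.5635 0.1424 0.0766] DEPTH 0.01987393533147279 perp [-0.0016 -0.0004 -0.0009]
tcp [0.5047 0.1383 0.1418] F [-6.4254 -5.1316 17.1665] 18.1
```

View pics/ov10.png

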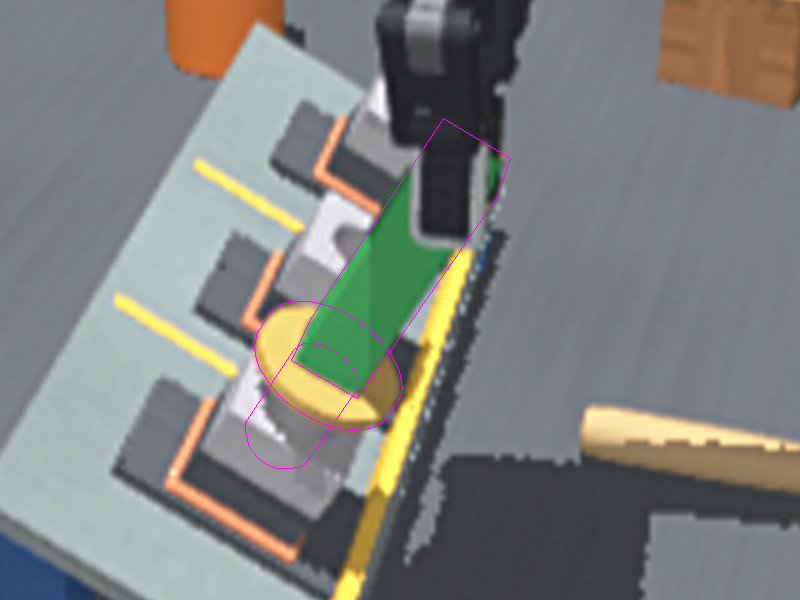

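Call:
arm_command:
  plan:
    - [-0.002,-0.0017,0.0035,0,0]
    - [0,0,0,0,0]
    - [0.0015,0,-0.0027,0,0]
    - [0.001,0,-0.002,0,0]
    - [0,0,0,0,0]
  squeeze: 40

```text
clock: 18.73
tool_pos: [0.5048, 0.1377, 0.1415]
ee_rot: [-3.141, -0.001, 0.072]
ft_force: [-9.5, -2.7, 24.5]
grip_width: 0.0224
```

```bash
python3 - <<'E'
from chk2 import *
chk2('ov11',[.5552,.1421,.0948])
E
```

```text
th 27.8 a 0.1270 dy -0.0001 off 0.0470 res 304 px 578 724 tip [0.5639 0.1418 0.0762] DEPTH 0.020402991498289474 perp [-0.0015 -0.001  -0.0009]
tcp [0.5048 0.1376 0.1415] F [-9.8865 -2.0444 23.8836] 18.775
```

Call:
arm_command:
  plan:
    - [-0.003,-0.0002,0.005,0,0]
    - [-0.0057,-0.0004,0.0099,0,0]
    - [-0.0057,-0.0004,0.0099,0,0]
    - [-0.0057,-0.0004,0.0099,0,0]
    - [0,0,0,0,0]
    - [0.0037,-0.0484,0,0,0]
    - [0.0038,-0.0484,0,0,0]
    - [0,0,0,0,0]
    - [0,0,0,0,0]
  squeeze: 60

```text
clock: 19.9
tool_pos: [0.4912, 0.0392, 0.1714]
ee_rot: [-3.141, 0.002, 0.071]
ft_force: [-0.3, -0.9, -2.3]
grip_width: 0.0223
```

```bash
python3 - <<'E'
from chk import *
chk('ovM',[.5627,.0453,.0948],rows=(200,300))
E
```

```text
th 26.6 a 0.1275 dy -0.0001 off 0.0478 res 169 tip [0.5482 0.0437 0.1052] tip-tcp [ 0.0569  0.0041 -0.0662]
along 0.01636112399074716 perp [-0.0064 -0.001  -0.0037] tcp [0.4912 0.0396 0.1714] 19.95
```

View pics/ovM.png

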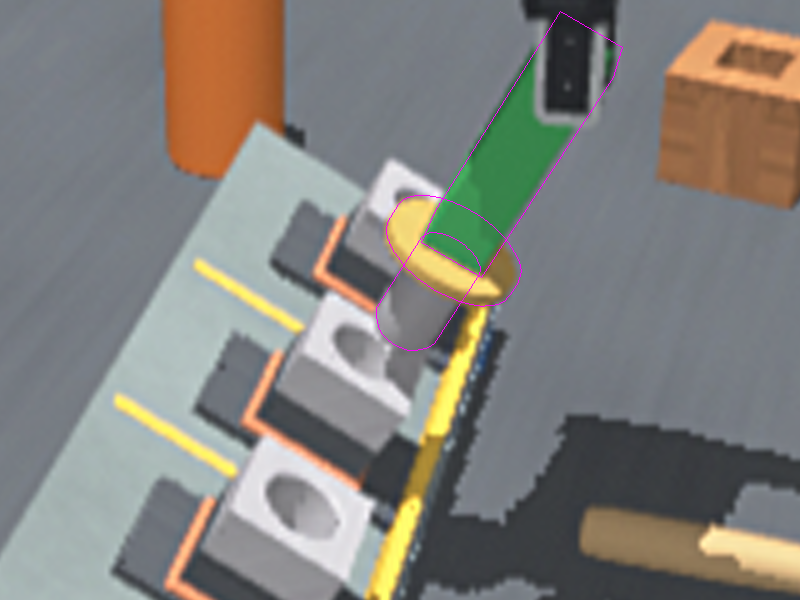

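Call:
arm_command:
  plan:
    - [0.0055,0.0012,0.0032,0,0]
    - [0,0,0,0,0]
    - [0.003,0.0002,-0.0053,0,0]
    - [0.003,0.0002,-0.0053,0,0]
    - [0.003,0.0002,-0.0053,0,0]
    - [0.003,0.0002,-0.0053,0,0]
    - [0.0015,0,-0.0042,0,0]
    - [0.0015,0,-0.0042,0,0]
    - [0,0,0,0,0]
  squeeze: 40

```text
clock: 21.12
tool_pos: [0.5122, 0.0409, 0.1452]
ee_rot: [-3.141, 0.001, 0.072]
ft_force: [0.4, -0.3, -1.9]
grip_width: 0.0223
```

```bash
python3 - <<'E'
from chk2 import *
chk2('ovM2',[.5627,.0453,.0948],crop=(240,180,400,300))
E
```

```text
th 27.2 a 0.1275 dy -0.0001 off 0.0468 res 273 px 480 615 tip [0.5706 0.045  0.0789] DEPTH 0.017713215290353582 perp [-0.0009 -0.0009 -0.0006]
tcp [0.5124 0.0409 0.1455] F [-0.3129  0.152  -2.5059] 21.175
```

View pics/ovM2.png

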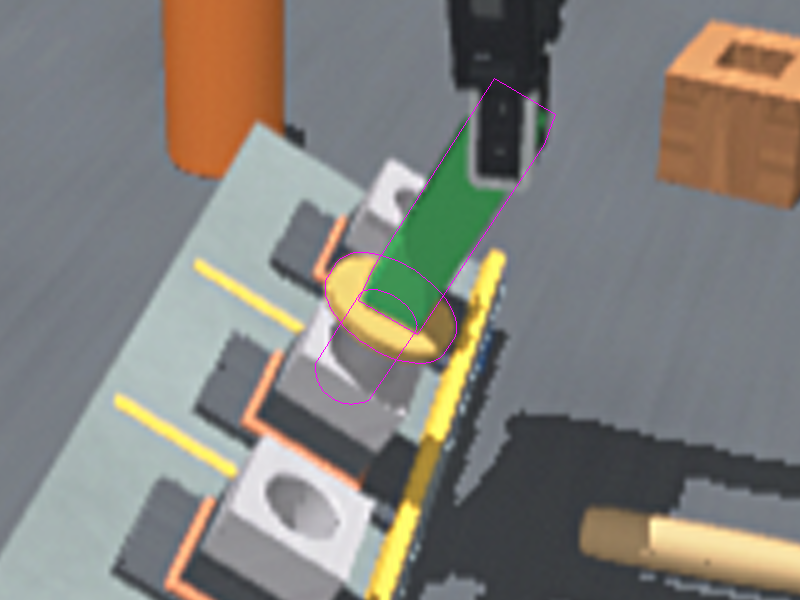

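Call:
arm_command:
  plan:
    - [0.0014,0.0002,-0.0042,0,0]
    - [0.0014,0.0002,-0.0042,0,0]
    - [0.0013,0.0002,-0.0042,0,0]
    - [0,0,0,0,0]
  squeeze: 40

```text
clock: 21.68
tool_pos: [0.5168, 0.0415, 0.1327]
ee_rot: [3.142, -0.0, 0.072]
ft_force: [0.7, 0.9, -2.7]
grip_width: 0.0225
```

```bash
python3 - <<'E'
from chk2 import *
chk2('ovM3',[.5627,.0453,.0948],crop=(240,180,400,300))
E
```

```text
th 27.4 a 0.1277 dy -0.0001 off 0.0474 res 281 px 476 636 tip [0.5754 0.0456 0.067 ] DEPTH 0.03045748998913528 perp [-0.0025 -0.0008 -0.0015]
tcp [0.5168 0.0415 0.1329] F [ 0.8897 -0.6277 -2.7009] 21.725
```

View pics/ovM3.png

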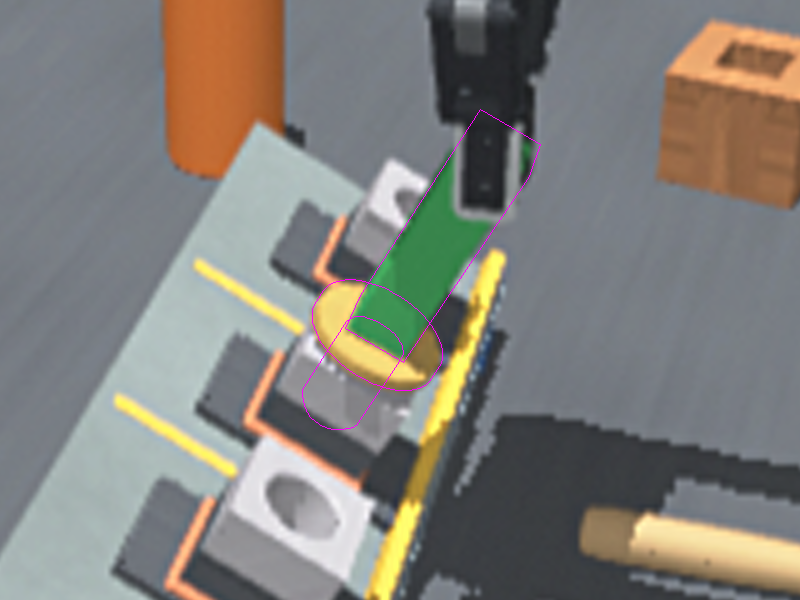

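Call:
arm_command:
  plan:
    - [0.002,0.0002,-0.0035,0,0]
    - [0.002,0.0002,-0.0035,0,0]
    - [0.001,0,-0.0018,0,0]
    - [0,0,0,0,0]
  squeeze: 40

```text
clock: 22.22
tool_pos: [0.5185, 0.0416, 0.1294]
ee_rot: [3.141, 0.007, 0.073]
ft_force: [-22.8, -1.6, 31.7]
grip_width: 0.0223
```

```bash
python3 - <<'E'
from chk2 import *
chk2('ovM4',[.5627,.0453,.0948],crop=(240,180,400,300))
E
```

```text
th 28.1 a 0.1271 dy -0.0002 off 0.0470 res 294 px 469 645 tip [0.5783 0.0458 0.0643] DEPTH 0.03417244415535259 perp [-0.0015 -0.0007 -0.0009]
tcp [0.5185 0.0416 0.1294] F [-22.0052  -1.7975  31.1214] 22.275
```

View pics/ovM4.png

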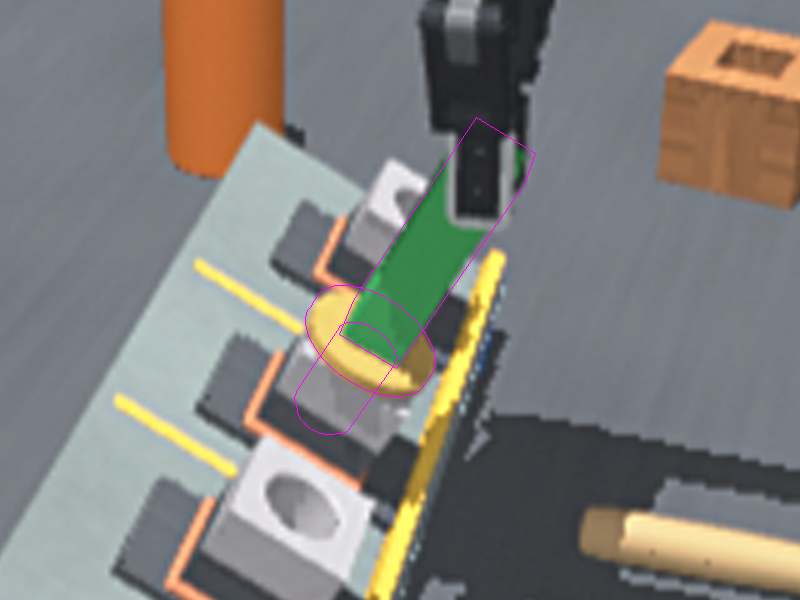

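Call:
arm_command:
  plan:
    - [-0.003,0,0,0,0]
    - [-0.002,0,0,0,0]
    - [0,0,-0.0015,0,0]
    - [0,0,0,0,0]
  squeeze: 30

```text
clock: 22.78
tool_pos: [0.5177, 0.0416, 0.1285]
ee_rot: [3.14, -0.003, 0.072]
ft_force: [-13.9, -0.4, 26.3]
grip_width: 0.0223
```

```bash
python3 - <<'E'
from chk2 import *
chk2('ovM5',[.5627,.0453,.0948],crop=(240,180,400,300))
E
```

```text
th 28.5 a 0.1267 dy -0.0001 off 0.0470 res 288 px 481 640 tip [0.578  0.0459 0.0642] DEPTH 0.03420603592270803 perp [-0.0017 -0.0006 -0.001 ]
tcp [0.5178 0.0416 0.1285] F [-13.1041  -0.2186  25.1957] 22.825
```

View pics/ovM5.png

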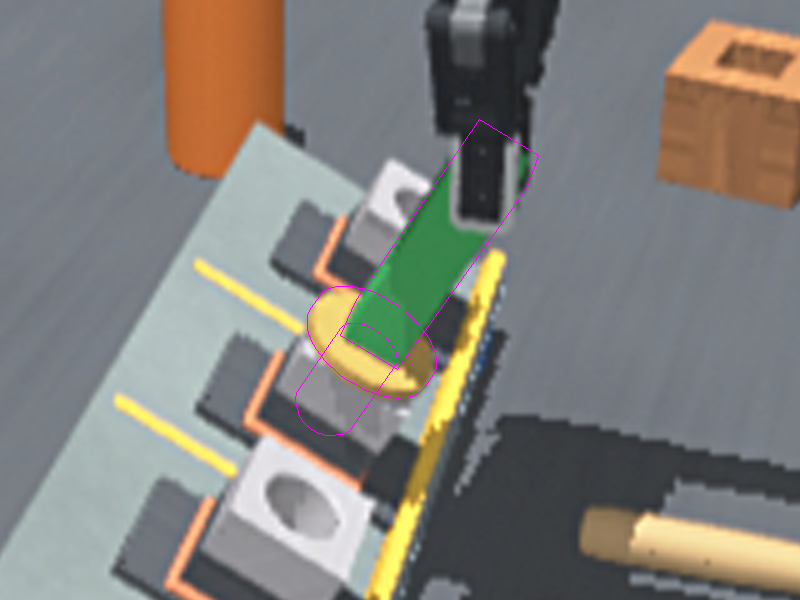

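Call:
arm_command:
  plan:
    - [0,0,0.001,0,0]
    - [0,0,0,0,0.5]
    - [0,0,0,0,0.5]
    - [0.002,0,-0.004,0,0.5]
    - [0,0,0,0,0.5]
  squeeze: 30

```text
clock: 23.45
tool_pos: [0.5179, 0.042, 0.1186]
ee_rot: [-3.141, 0.002, 0.072]
ft_force: [-0.1, 0.2, -0.9]
grip_width: 0.0423
```

```bash
python3 - <<'E'
from chk2 import *
chk2('ovM6',[.5627,.0453,.0948],crop=(240,180,400,300))
E
```

```text
th 29.6 a 0.1128 dy -0.0001 off 0.0428 res 290 px 519 614 tip [0.5736 0.0459 0.0636] DEPTH 0.03247246381960615 perp [-0.0053 -0.0006 -0.0031]
tcp [0.518  0.042  0.1189] F [ 0.2191 -0.3295  0.9057] 23.5
```

View pics/ovM6.png

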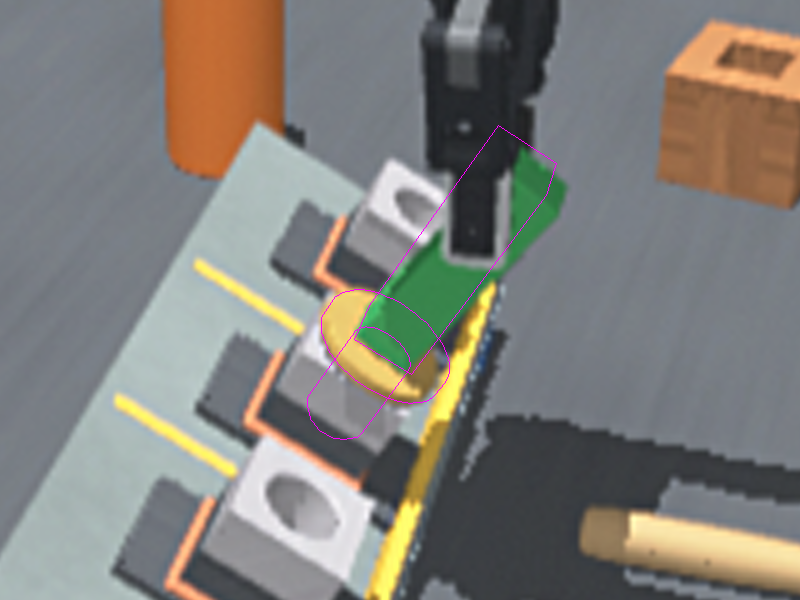

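```bash
python3 - <<'E'
from look import *
look('M7',(280,190,380,290),(230,180,350,280),6)
E
```

```text
23.6 [0.5183 0.0419 0.1193] [-3.1414  0.0008  0.0718] [ 0.1675  0.3762 -0.3127] 0.04308650736646797
```

View pics/M7_sc.png

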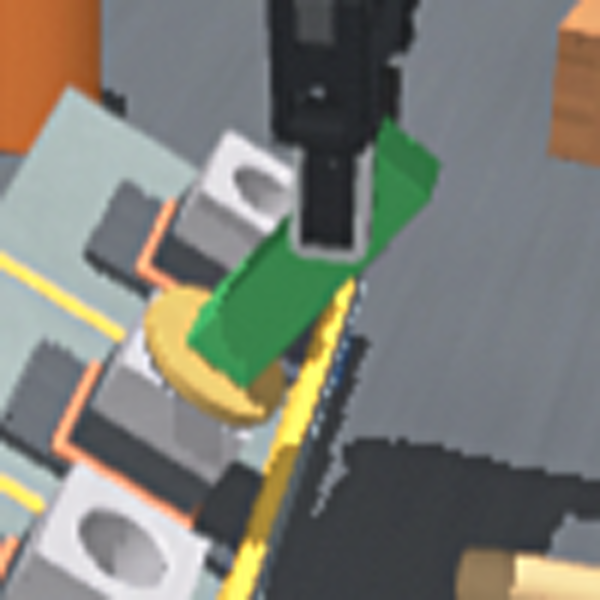

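View pics/M7_tc.png

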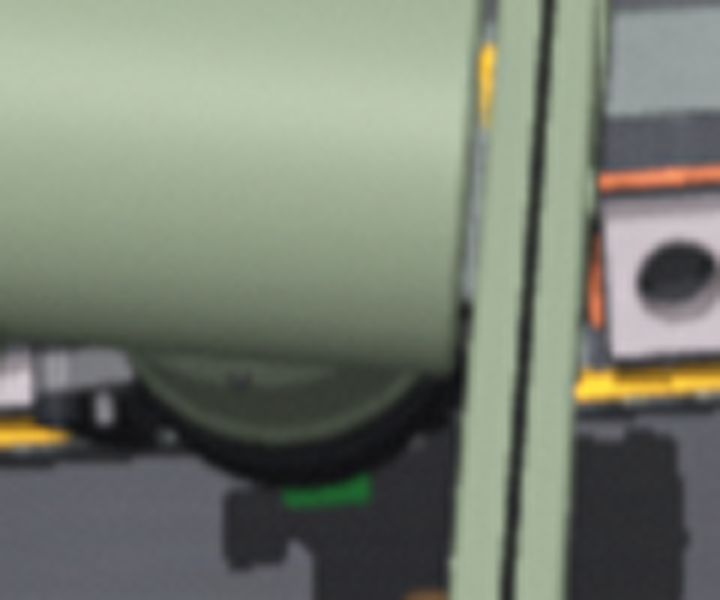

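```bash
cat > free.py <<'E'
from fit3 import *
n_=np.array([-.499,-.036,.866])
def free(name,mouth,th0=.6,d0=.034,crop=(240,180,400,300),yaw=.0716):
    s=manip.grab_frame('side');st=manip.state();T=st['tool_pos'];mouth=np.array(mouth)
    rr=[r for r in manip.trace(s,'gauge_center') if (r['box'][3]-r['box'][1])<90 and (r['box'][2]-r['box'][0])<80]
    hsv=cv2.cvtColor(s['color'],cv2.COLOR_BGR2HSV)
    uv=proj(s,mouth+.06*n_)[0];Y,X=np.mgrid[:480,:640];near=(abs(X-uv[0])<50)&(abs(Y-uv[1])<55)
    g=(cv2.inRange(hsv,(55,90,30),(85,255,255))>0)&near
    br=(cv2.inRange(hsv,(15,60,60),(30,200,255))>0)&near
    if rr: br&=rr[0]['region']
    else: print('no trace')
    # gripper mask: dark pixels -> ignore
    gray=(s['color'].max(2)<75)|((s['color'].max(2).astype(int)-s['color'].min(2)<25)&(Y<proj(s,T+[0,0.02,.02])[0][1]))
    ex=np.array([np.cos(yaw),np.sin(yaw),0]);rs=np.cross([-np.sin(yaw),np.cos(yaw),0],n_)
    def build(v):
        tip=mouth-v[1]*n_+v[2]*rs
        return (tip,yaw+v[3],v[0],0.0,0)
    def f(v):
        parts=gmodel(*build(v))[2];k=4;I=[]
        for pts in parts[1:]:
            im=np.zeros((480*k,640*k),np.uint8);h=cv2.convexHull(((proj(s,pts)+.5)*k-.5).astype(np.float32));cv2.fillConvexPoly(im,np.round(h).astype(np.int32),255)
            I.append(cv2.resize(im,(640,480),interpolation=cv2.INTER_AREA)/255.)
        col=I[0]*(1-I[1]);ok=near&~(gray&~g)
        return (np.abs(I[1]-g)*ok).sum()+(np.abs(col-br)*ok).sum()+10*(v[3]/.1)**2
    v=np.array([th0,d0,0,0])
    for sc in(1,.5):
        b=minimize(f,v,method='Nelder-Mead',options=dict(initial_simplex=[v]+[v+d*sc for d in np.diag([.08,.008,.003,.08])],xatol=1e-5,maxfev=300));v=b.x
    M=build(v);print('th %.1f DEPTH %.4f upslope %.4f yawoff %.3f res %.0f'%(np.degrees(v[0]),v[1],v[2],v[3],b.fun),'clock',st['clock'],T)
    tip,u,_=gmodel(*M);print('tip',tip,'top',tip+.134*u,'u',u)
    ov(s,M,f'pics/{name}.png',crop)
E
python3 - <<'E'
from free import *
free('fM',[.5627,.0453,.0948])
E
```

```text
th 35.4 DEPTH 0.0335 upslope -0.0003 yawoff 0.029 res 94 clock 23.65 [0.5184 0.0419 0.1194]
tip [0.5791 0.0465 0.0657] top [0.5019 0.0387 0.1749] u [-0.576  -0.0584  0.8154]
```

View pics/fM.png

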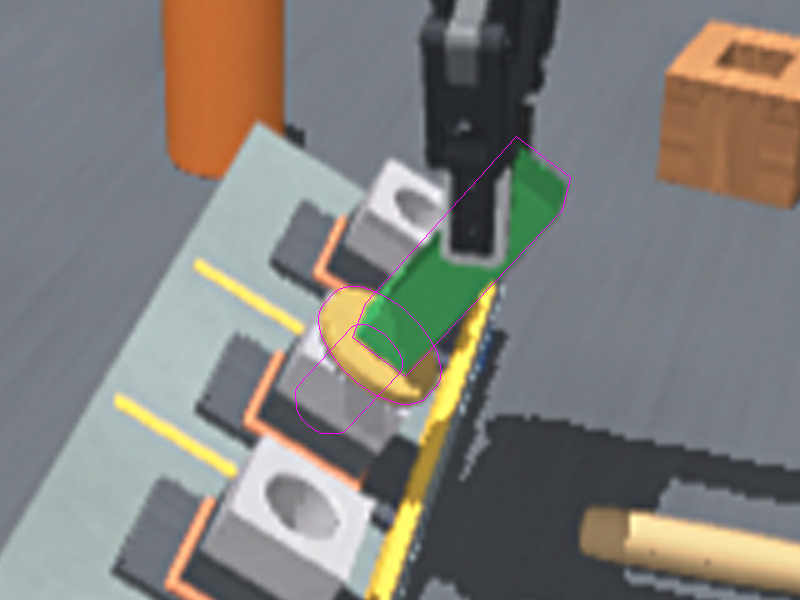

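Call:
arm_command:
  plan:
    - [-0.006,-0.001,0,0,0.5]
    - [0,0,0,0,0.5]
    - [0,0,0,0,0]
    - [0,0,0,0,0]
    - [0,0,0,0,0]
    - [0,0,0,0,0]
    - [0.004,0.0005,0.0014,0,0]
    - [0.004,0.0005,0.0014,0,0]
    - [0.003,0,0.001,0,0]
    - [0,0,0,0,0]
  squeeze: 20

```text
clock: 24.95
tool_pos: [0.5225, 0.042, 0.1229]
ee_rot: [-3.141, 0.003, 0.072]
ft_force: [-4.7, -0.4, 1.7]
grip_width: 0.0236
```

```bash
python3 - <<'E'
from free import *
free('fM2',[.5627,.0453,.0948],th0=.53);print(manip.state())
E
```

```text
th 32.2 DEPTH 0.0355 upslope -0.0008 yawoff 0.018 res 101 clock 25.0 [0.5225 0.042  0.1229]
tip [0.5797 0.0465 0.0637] top [0.5085 0.0401 0.177 ] u [-0.5314 -0.048   0.8458]
{'clock': 25.05, 'joint_pos': array([-0.0849,  0.179 ,  1.7421, -0.0001,  1.223 ,  1.414 ]), 'joint_velocities': array([ 0.0003, -0.0035,  0.0026,  0.0016, -0.0043, -0.0001]), 'tau': array([  0.1338, -34.8978, -29.3517,   0.3459,  -1.6658,   0.0153]), 'tool_pos': array([0.5225, 0.042 , 0.1229]), 'ee_rot': array([-3.1413,  0.0025,  0.0719]), 'ft_force': array([-4.6787, -0.4367,  1.4524]), 'torque': array([-0.075 ,  1.0226,  0.0191]), 'grip_width': 0.02388506261841186}
```

View pics/fM2.png

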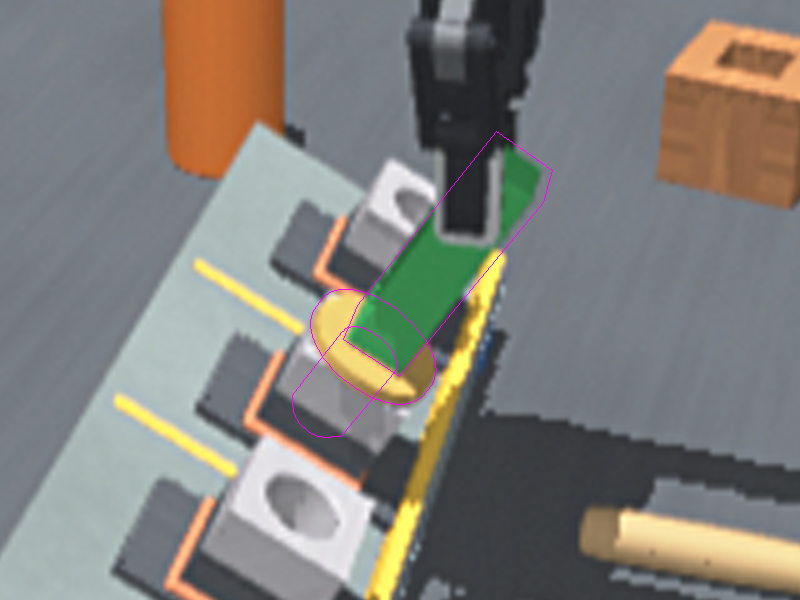

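Call:
arm_command:
  plan:
    - [0.002,0,0,0,0]
    - [0,0,0,0,0]
  squeeze: 20

```text
clock: 25.3
tool_pos: [0.5229, 0.042, 0.1232]
ee_rot: [-3.141, 0.006, 0.072]
ft_force: [-10.1, -1.1, 5.7]
grip_width: 0.0233
```

Call:
arm_command:
  plan:
    - [-0.001,0,0,0,0]
    - [0,0,0,0,0]
    - [-0.0034,-0.0003,0.006,0,0]
    - [-0.0069,-0.0005,0.0119,0,0]
    - [-0.0069,-0.0005,0.0119,0,0]
    - [-0.0069,-0.0005,0.0119,0,0]
    - [-0.0034,-0.0002,0.0059,0,0]
    - [0.003,-0.0362,0,0,0]
    - [0.003,-0.0363,0,0,0]
    - [0.0031,-0.0363,0,0,0]
    - [0,0,0,0,0]
    - [0,0,0,0,0]
  squeeze: 60

```text
clock: 26.8
tool_pos: [0.5058, -0.0685, 0.171]
ee_rot: [-3.141, 0.0, 0.071]
ft_force: [0.4, 0.0, -1.9]
grip_width: 0.0228
```

```bash
python3 - <<'E'
from chk import *
chk('ovR',[.5718,-.0635,.0948],rows=(190,300),th0=.54,a0=.121,off0=.044)
E
```

```text
th 27.0 a 0.1193 dy 0.0001 off 0.0425 res 59 tip [ 0.5598 -0.0642  0.1073] tip-tcp [ 0.054   0.004  -0.0637]
along 0.016783342541831187 perp [-0.0036 -0.0001 -0.0021] tcp [ 0.5058 -0.0682  0.171 ] 26.85
```

View pics/ovR.png

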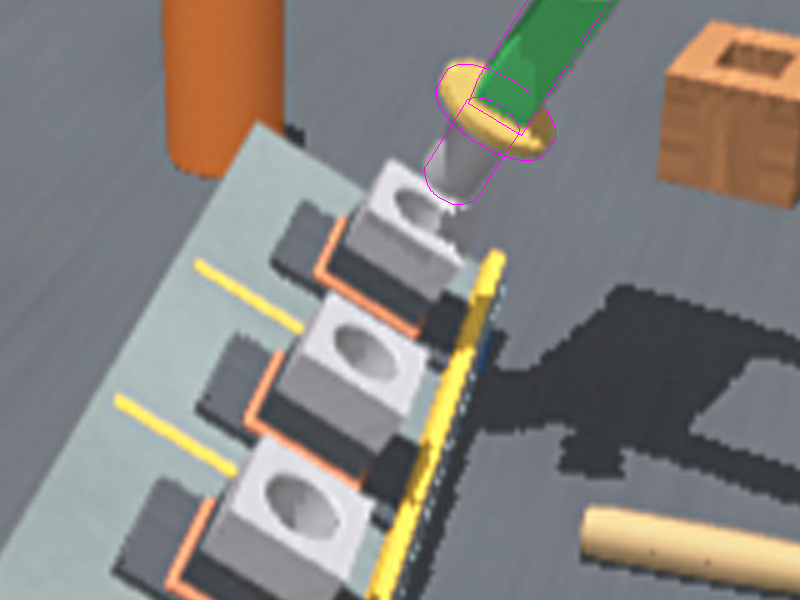

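Call:
arm_command:
  plan:
    - [0.0025,0,0.0014,0,0]
    - [0.0027,0.0002,-0.0048,0,0]
    - [0.0027,0.0002,-0.0048,0,0]
    - [0.0027,0.0002,-0.0048,0,0]
    - [0.0027,0.0002,-0.0048,0,0]
    - [0.0025,0.0002,-0.0048,0,0]
    - [0.002,0.0001,-0.0042,0,0]
    - [0,0,0,0,0]
  squeeze: 40

```text
clock: 27.9
tool_pos: [0.5234, -0.0677, 0.1433]
ee_rot: [-3.141, 0.001, 0.072]
ft_force: [-1.6, -1.5, -6.0]
grip_width: 0.0227
```

```bash
python3 - <<'E'
from free import *
free('fR1',[.5718,-.0635,.0948],th0=.5,d0=.014);print(manip.state()['ft_force'])
E
```

```text
th 29.3 DEPTH 0.0133 upslope -0.0011 yawoff -0.004 res 74 clock 27.95 [ 0.5233 -0.0677  0.1434]
tip [ 0.5775 -0.0631  0.0827] top [ 0.5122 -0.0675  0.1996] u [-0.4879 -0.033   0.8723]
[-1.0296 -1.6737 -6.125 ]
```

View pics/fR1.png

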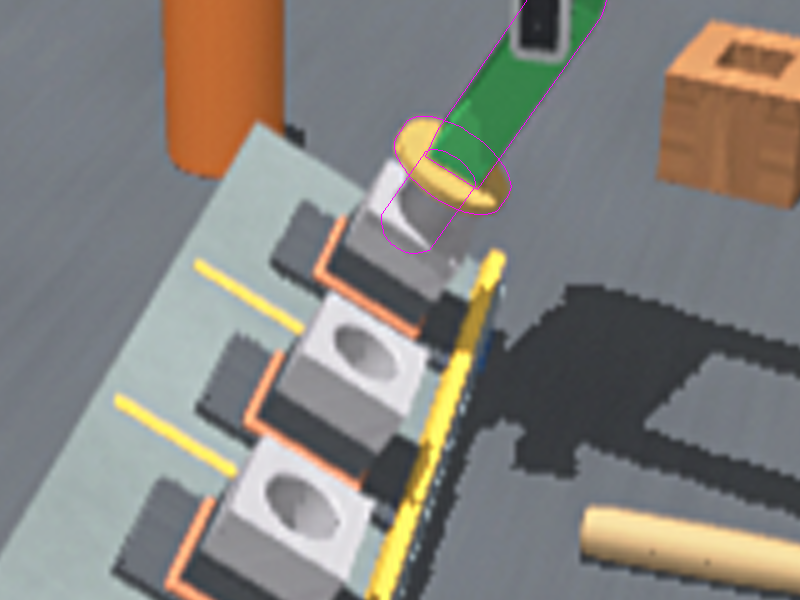

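Call:
arm_command:
  plan:
    - [0.0014,0,-0.0038,0,0]
    - [0.0018,0,-0.0038,0,0]
    - [0.002,0.0001,-0.0038,0,0]
    - [0.002,0.0001,-0.0038,0,0]
    - [0,0,0,0,0]
  squeeze: 40

```text
clock: 28.62
tool_pos: [0.5315, -0.0674, 0.1286]
ee_rot: [-3.141, -0.001, 0.072]
ft_force: [-1.2, 0.7, -4.6]
grip_width: 0.0227
```

```bash
python3 - <<'E'
from free import *
free('fR2',[.5718,-.0635,.0948],th0=.5,d0=.03);print(manip.state()['ft_force'])
E
```

```text
th 30.1 DEPTH 0.0306 upslope -0.0003 yawoff 0.015 res 79 clock 28.675 [ 0.5314 -0.0674  0.1286]
tip [ 0.5868 -0.0624  0.0682] top [ 0.5197 -0.0682  0.1841] u [-0.5002 -0.0435  0.8648]
[-0.7897 -0.2977 -5.4908]
```

Nicely aligned. Push home.

Call:
arm_command:
  plan:
    - [0.0015,0.0001,-0.0026,0,0]
    - [0.0015,0.0001,-0.0026,0,0]
    - [0.001,0,-0.0018,0,0]
    - [0,0,0,0,0]
  squeeze: 40

```text
clock: 29.22
tool_pos: [0.5337, -0.0675, 0.1247]
ee_rot: [3.141, 0.003, 0.072]
ft_force: [-14.0, 0.8, 14.2]
grip_width: 0.0229
```

```bash
python3 - <<'E'
from free import *
free('fR3',[.5718,-.0635,.0948],th0=.5,d0=.036);print(manip.state()['ft_force'])
E
```

```text
th 30.0 DEPTH 0.0344 upslope -0.0000 yawoff 0.035 res 96 clock 29.275 [ 0.5336 -0.0675  0.1246]
tip [ 0.589  -0.0623  0.065 ] top [ 0.5224 -0.0694  0.1811] u [-0.4966 -0.0531  0.8664]
[-13.3565  -0.2432  13.4038]
```

View pics/fR3.png

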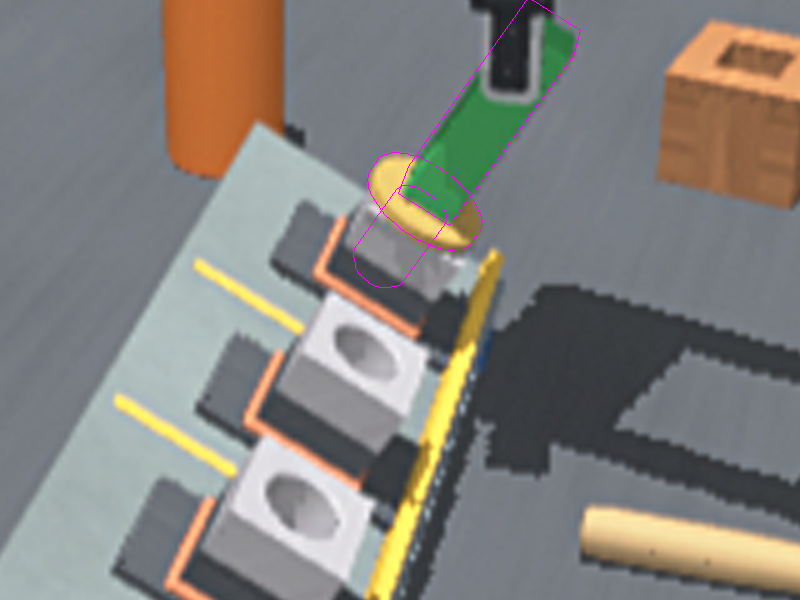

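Call:
arm_command:
  plan:
    - [-0.002,0,0,0,0]
    - [-0.005,-0.0004,0.0087,0,0]
    - [-0.008,-0.0005,0.0139,0,0]
    - [-0.008,-0.0005,0.0139,0,0]
    - [-0.008,-0.0005,0.0139,0,0]
    - [-0.03,0,0,0,0]
    - [-0.03,-0.02,0,-0.117,0]
    - [-0.0196,-0.045,0,-0.117,0]
    - [0,-0.045,0,0,0]
    - [0,-0.045,0,0,0]
    - [0,-0.045,0,0,0]
    - [0,-0.045,0,0,0]
    - [0,-0.0097,-0.015,0,0]
    - [0,0,0,0,0]
    - [0,0,0,0,0]
  squeeze: 60

```text
clock: 31.2
tool_pos: [0.4242, -0.3225, 0.1573]
ee_rot: [-3.14, 0.001, -0.161]
ft_force: [-0.4, -0.2, -2.7]
grip_width: 0.0228
```

```bash
python3 - <<'E'
from fit3 import *
s,t,st=look('S8',(340,100,480,220),(430,230,590,350))
r=manip.trace(s,'gauge_center');print(r[0]['box'],r[0]['conf']);m=r[0]['region'].astype(float)
box=np.zeros_like(m);box[140:215,350:450]=1
M=fit3(s,st,m,box,th0=.52,a0=.12,off0=.044)
ov(s,M,'pics/ov12.png',(340,90,480,210))
d=gmodel(*M)[0]-[.4703,-.332,.06];print('X',d[0]*.987-d[1]*.161,'Y',d[0]*.161+d[1]*.987,'z',d[2])
E
```

```text
31.3 [ 0.4247 -0.3228  0.1579] [-3.1415 -0.0003 -0.1607] [ 1.0229  0.3588 -1.574 ] 0.023127718646904064
[383.2, 134.1, 424.2, 181.8] 0.77
th 27.1 a 0.1179 dy 0.0000 off 0.0421 res 178 tip [ 0.4778 -0.3314  0.095 ] tip-tcp [ 0.0531 -0.0086 -0.0629]
X 0.0073111538411383264 Y 0.001824279300113562 z 0.034998108119275353
```

View pics/ov12.png

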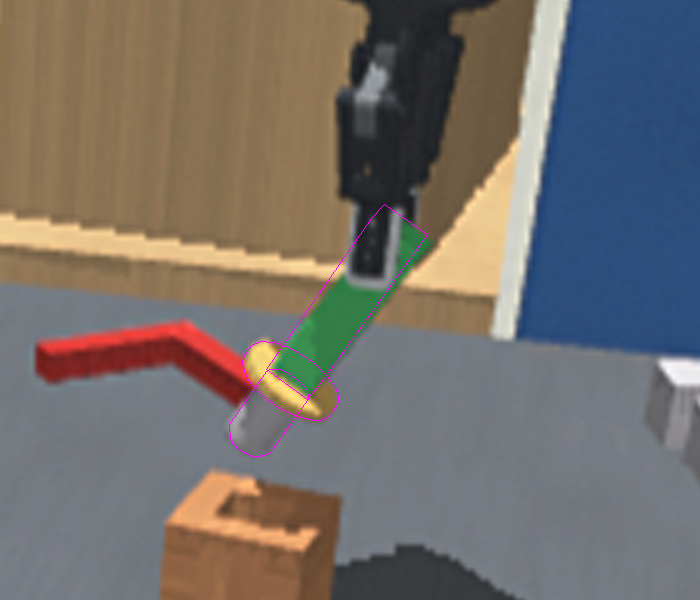

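```bash
cat > fr2.py <<'E'
from fit3 import *
def fr2(name,y,th0=.5,yaw=-.161,crop=(340,90,480,210),tip0=(.475,.095)):
    """side-view fit, gauge tip on world plane y; unknown tip x,z, tilt"""
    s=manip.grab_frame('side');st=manip.state()
    r=manip.trace(s,'gauge_center');m=r[0]['region'];print(r[0]['conf'],r[0]['box'])
    hsv=cv2.cvtColor(s['color'],cv2.COLOR_BGR2HSV)
    g=(cv2.inRange(hsv,(55,90,30),(85,255,255))>0)
    gray=(s['color'].max(2)<75)&~g
    Y,X=np.mgrid[:480,:640];near=(X>350)&(X<450)&(Y>110)&(Y<225)
    m=(m|(g&near)).astype(float); ok=near&~(gray)
    B=lambda v:(np.array([v[0],y,v[1]]),yaw+v[3],v[2],0.,0)
    fing=proj(s,st['tool_pos']+[0,.01,.03])[0][1]
    w=ok*np.where(Y<fing,.3,1)
    f=lambda v:(np.abs(draw(s,*B(v))-m)*w).sum()+10*(v[3]/.05)**2
    v=np.array([*tip0,th0,0])
    for sc in(1,.5,.5):
        b=minimize(f,v,method='Nelder-Mead',options=dict(initial_simplex=[v]+[v+d*sc for d in np.diag([.006,.006,.06,.05])],xatol=1e-5,maxfev=300));v=b.x
    M=B(v);ov(s,M,f'pics/{name}.png',crop);tip,u,_=gmodel(*M);d=tip-[.4703,-.332,.06]
    print('tip',tip,'th',np.degrees(v[2]),'yawoff',v[3],'res',b.fun,'X %.4f Y %.4f z %.4f'%(d[0]*.987-d[1]*.161,d[0]*.161+d[1]*.987,d[2]),st['tool_pos'],st['clock'],st['ft_force'])
E
python3 - <<'E'
from fr2 import *
fr2('f13',-.331)
E
```

```text
0.69 [234.3, 201.1, 341.1, 351.2]
tip [ 0.4551 -0.331   0.1338] th 17.457258799420487 yawoff 0.002420024034027612 res 140.47519077118346 X -0.0152 Y -0.0015 z 0.0738 [ 0.4249 -0.3232  0.158 ] 31.4 [-0.2983 -0.5575 -1.4665]
```

View pics/f13.png

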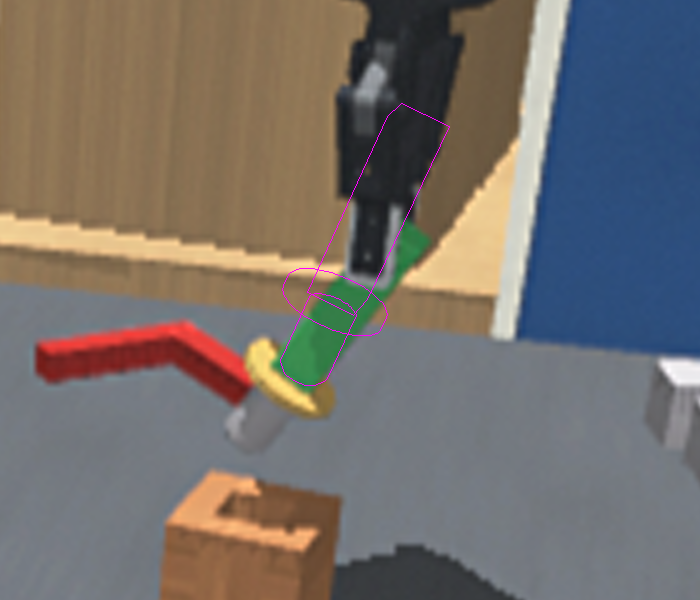

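```bash
python3 - <<'E'
s=open('fr2.py').read()
s=s.replace("    r=manip.trace(s,'gauge_center');m=","    for q in ('gauge_center','gauge_tip')*3:\n        r=[k for k in manip.trace(s,q) if k['box'][0]>350]\n        if r: break\n        s=manip.grab_frame('side')\n    m=")
open('fr2.py','w').write(s)
E
python3 - <<'E'
from fr2 import *
fr2('f14',-.331)
E
```

```text
0.72 [384.9, 136.9, 423.9, 180.5]
tip [ 0.4794 -0.331   0.0967] th 29.14014962530131 yawoff -0.0032014113108783764 res 68.91981966693744 X 0.0088 Y 0.0024 z 0.0367 [ 0.4248 -0.3235  0.1579] 31.5 [ 0.6887  0.5524 -2.2678]
```

View pics/f14.png

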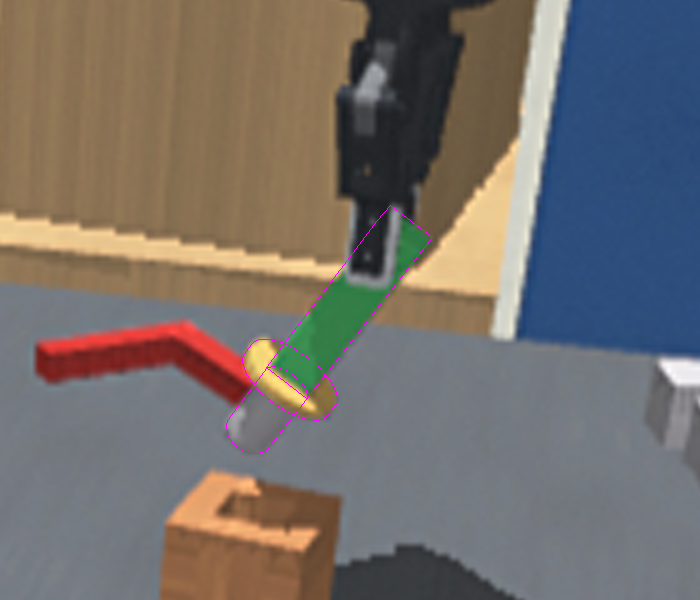

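Call:
arm_command:
  plan:
    - [-0.0007,-0.0015,-0.025,0,0]
    - [0,0,-0.026,0,0]
    - [0,0,0,0,0]
    - [0.0088,-0.0014,0,0,0]
    - [0.0088,-0.0014,0.001,0,0]
    - [0.0088,-0.0014,0.003,0,0]
    - [0,0,0,0,0]
  squeeze: 25

```text
clock: 32.42
tool_pos: [0.4482, -0.331, 0.1175]
ee_rot: [3.138, 0.004, -0.161]
ft_force: [-15.6, 7.8, 31.9]
grip_width: 0.0228
```

```bash
python3 - <<'E'
from look import *
look('S9',(340,100,480,220),(430,230,590,350))
E
```

```text
32.525 [ 0.4482 -0.3309  0.1174] [ 3.1382  0.0041 -0.1608] [-16.7105   6.9805  31.7558] 0.02335351099850237
```

View pics/S9_sc.png

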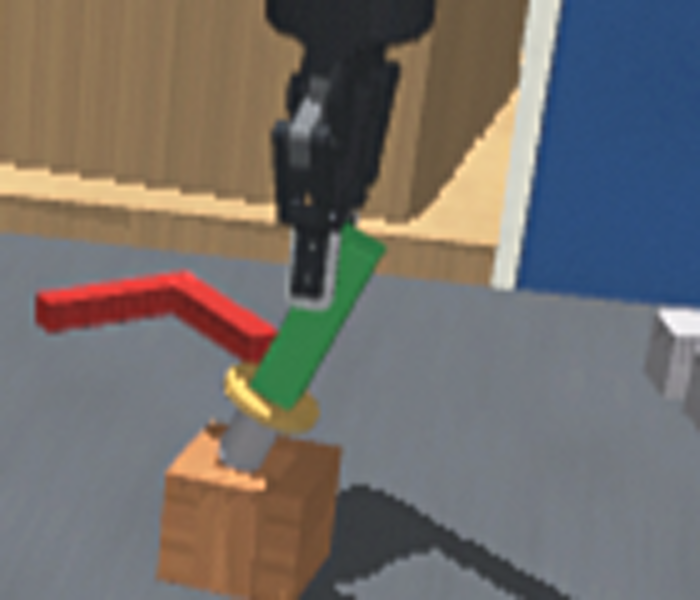

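```bash
python3 - <<'E'
from fr2 import *
fr2('f15',-.331,tip0=(.478,.05))
E
```

```text
0.97 [382.0, 144.3, 417.1, 194.8]
tip [ 0.4797 -0.331   0.0578] th 21.92819412011578 yawoff 0.005774992403844256 res 45.45732371768529 X 0.0091 Y 0.0025 z -0.0022 [ 0.4482 -0.3309  0.1174] 32.575 [-16.0166   6.6883  31.304 ]
```

View pics/f15.png

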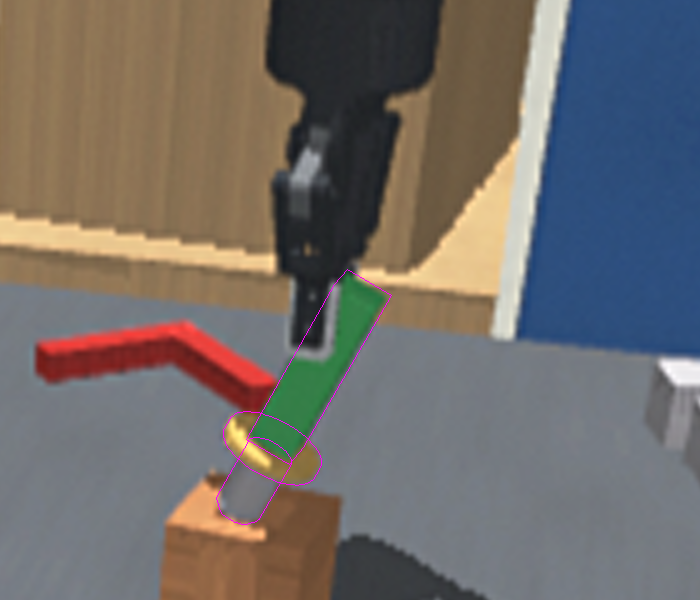

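View pics/S9_tc.png

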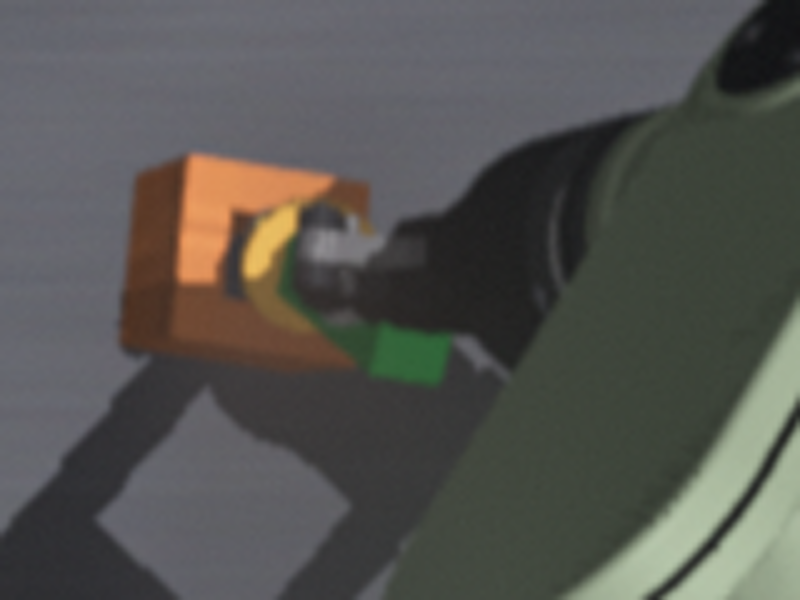

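Call:
arm_command:
  plan:
    - [-0.002,0,0.012,0,0]
    - [-0.004,0,0.012,0,0]
    - [0,0,0,0,0]
    - [0,0,0,0,0]
  squeeze: 40

```text
clock: 33.12
tool_pos: [0.4439, -0.3293, 0.1337]
ee_rot: [-3.141, 0.001, -0.162]
ft_force: [0.1, 0.1, -2.5]
grip_width: 0.0228
```

```bash
cat > two.py <<'E'
from fit3 import *
def two(name,tip0,th0=.4,yaw0=None,crop=(340,90,480,210)):
    """two-camera silhouette fit of a free gauge: tip xyz, tilt, roll, yaw"""
    st=manip.state();yaw0=st['ee_rot'][2] if yaw0 is None else yaw0
    Y,X=np.mgrid[:480,:640];D=[]
    for nm in('side','top'):
        for q in('gauge_center','gauge_tip','gauge_center'):
            p=manip.grab_frame(nm);c=proj(p,tip0)[0]
            r=[k for k in manip.trace(p,q) if np.hypot((k['box'][0]+k['box'][2])/2-c[0],(k['box'][1]+k['box'][3])/2-c[1])<45 and k['box'][2]-k['box'][0]<80]
            if r: break
        if not r: print('no',nm); continue
        print(nm,r[0]['conf'],r[0]['box'])
        hsv=cv2.cvtColor(p['color'],cv2.COLOR_BGR2HSV);g=cv2.inRange(hsv,(55,90,30),(85,255,255))>0
        near=(abs(X-c[0])<55)&(abs(Y-c[1])<60)
        m=(r[0]['region']|(g&near)).astype(float);gray=(p['color'].max(2)<80)&(m==0)
        gr=cv2.dilate(gray.astype(np.uint8),np.ones((3,3)))>0
        D.append((p,m,near&~(gr&(m==0))))
    B=lambda v:(np.array(v[:3]),yaw0+v[5],v[3],0.,0,v[4])
    f=lambda v:sum((np.abs(draw(p,*B(v))-m)*ok).sum() for p,m,ok in D)+5*(v[5]/.1)**2+5*(v[4]/.05)**2
    v=np.array([*tip0,th0,0,0])
    for sc in(1,.6,.5):
        b=minimize(f,v,method='Nelder-Mead',options=dict(initial_simplex=[v]+[v+d*sc for d in np.diag([.006,.006,.006,.08,.06,.08])],xatol=1e-5,maxfev=350));v=b.x
    M=B(v);ov(D[0][0],M,f'pics/{name}_s.png',crop)
    if len(D)>1: ov(D[1][0],M,f'pics/{name}_t.png',(430,230,590,350))
    tip,u,_=gmodel(*M);d=tip-[.4703,-.332,.06]
    print('tip',tip,'u',u,'th %.1f roll %.1f yawoff %.2f'%(np.degrees(v[3]),np.degrees(v[4]),v[5]),'res',b.fun,'X %.4f Y %.4f z %.4f'%(d[0]*.987-d[1]*.161,d[0]*.161+d[1]*.987,d[2]))
    T=st['tool_pos'];w=(T[2]+.043-tip[2])/u[2];print('TCP',T,'axis at pads',tip+w*u,'a',w,st['clock'],st['ft_force'])
E
python3 - <<'E'
from two import *
two('w1',(.475,-.333,.08))
E
```

```text
side 0.83 [385.1, 136.9, 419.6, 188.8]
top 0.86 [479.8, 269.9, 525.3, 311.2]
tip [ 0.4775 -0.3293  0.0729] u [-0.3783  0.0347  0.925 ] th 22.3 roll -1.1 yawoff 0.03 res 186.48464779864784 X 0.0067 Y 0.0038 z 0.0129
TCP [ 0.4439 -0.3293  0.1337] axis at pads [ 0.435  -0.3254  0.1767] a 0.11228185226337092 33.125 [ 0.0683  0.1102 -2.5429]
```

View pics/w1_s.png

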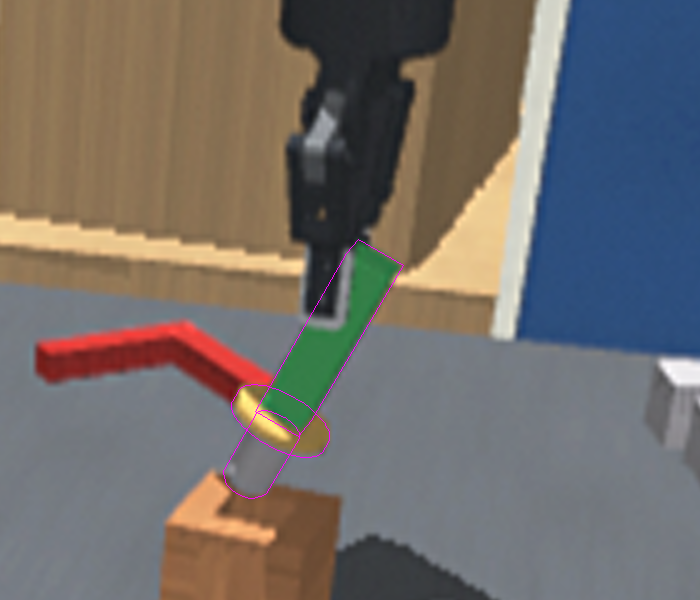

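View pics/w1_t.png

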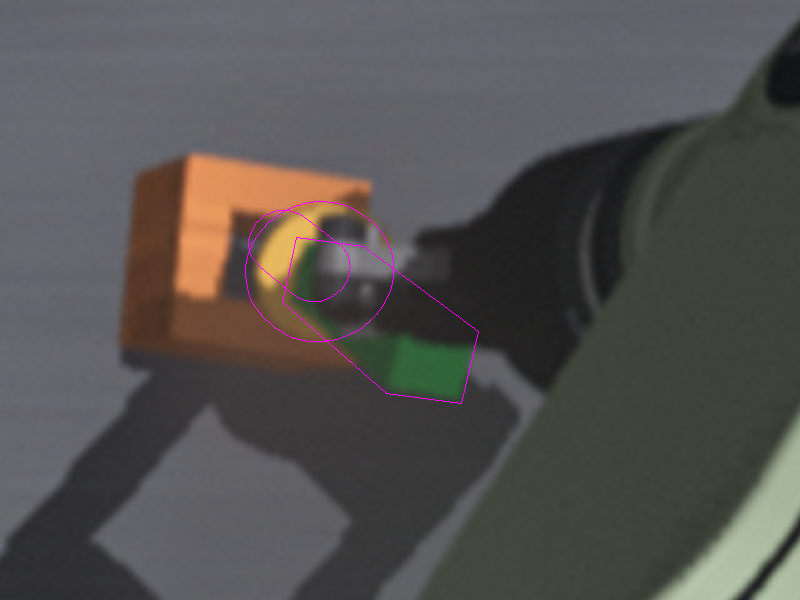

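Call:
arm_command:
  plan:
    - [-0.0016,-0.0003,-0.008,0,0]
    - [0,0,-0.008,0,0]
    - [0,0,-0.008,0,0]
    - [0,0,0,0,0]
  squeeze: 30

```text
clock: 33.83
tool_pos: [0.4418, -0.3292, 0.1091]
ee_rot: [-3.14, 0.002, -0.162]
ft_force: [-1.1, 0.2, -2.2]
grip_width: 0.0225
```

Call:
arm_command:
  plan:
    - [0,0,-0.006,0,0]
    - [0,0,0,0,0]
    - [0.0086,-0.0014,0,0,0]
    - [0.0086,-0.0014,0,0,0]
    - [0.0086,-0.0014,0.001,0,0]
    - [0,0,0,0,0]
  squeeze: 25

```text
clock: 34.58
tool_pos: [0.4674, -0.3337, 0.1053]
ee_rot: [-3.141, 0.004, -0.162]
ft_force: [-5.5, 0.6, 0.4]
grip_width: 0.0233
```

```bash
python3 - <<'E'
from look import *
look('S10',(340,100,480,220),(430,230,590,350))
E
```

```text
34.675 [ 0.4673 -0.3337  0.1053] [-3.1409  0.0029 -0.1618] [-5.411   1.9142  0.3588] 0.02278091413968027
```

View pics/S10_sc.png

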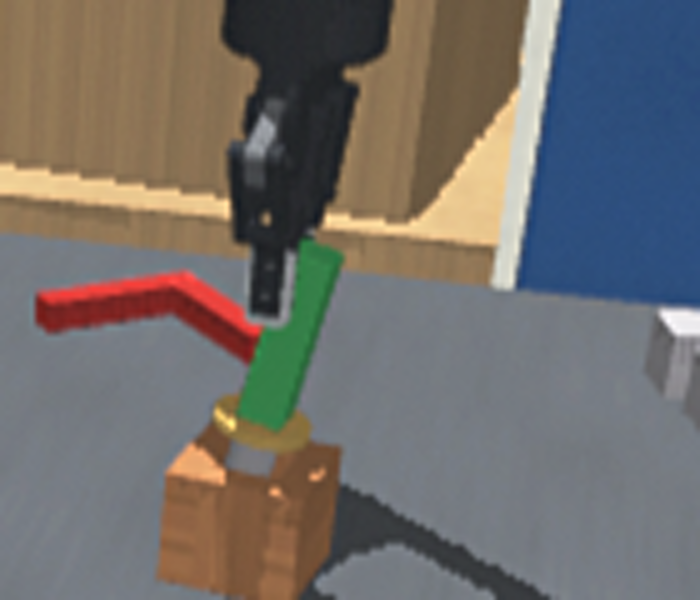

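Call:
arm_command:
  plan:
    - [0.0086,-0.0014,0.0005,0,0]
    - [0.0086,-0.0014,0.0005,0,0]
    - [0,0,0,0,0]
  squeeze: 25

```text
clock: 35.05
tool_pos: [0.4848, -0.3366, 0.1061]
ee_rot: [-3.141, 0.002, -0.162]
ft_force: [-5.3, 0.8, -0.5]
grip_width: 0.0229
```

```bash
python3 - <<'E'
from look import *
look('S11',(340,100,480,220),(430,230,590,350))
E
```

```text
35.15 [ 0.4848 -0.3366  0.1062] [-3.1411  0.0015 -0.1621] [-4.2549  1.0417 -1.0216] 0.022755418128214237
```

View pics/S11_sc.png

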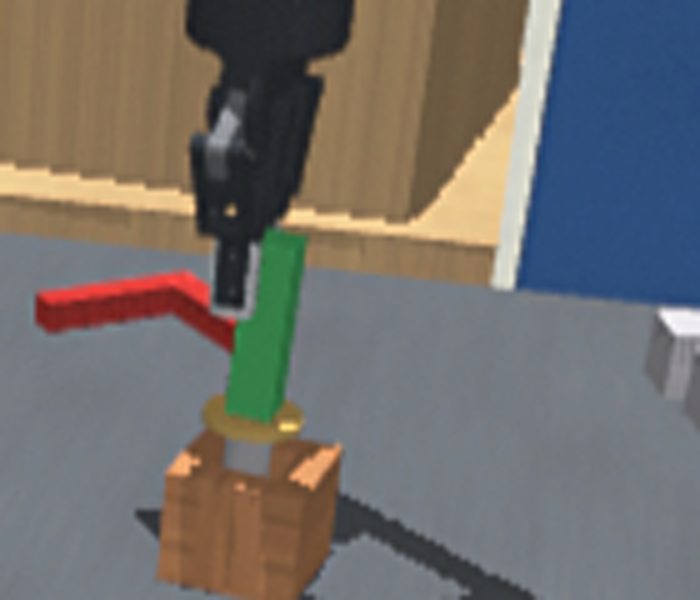

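View pics/S11_tc.png

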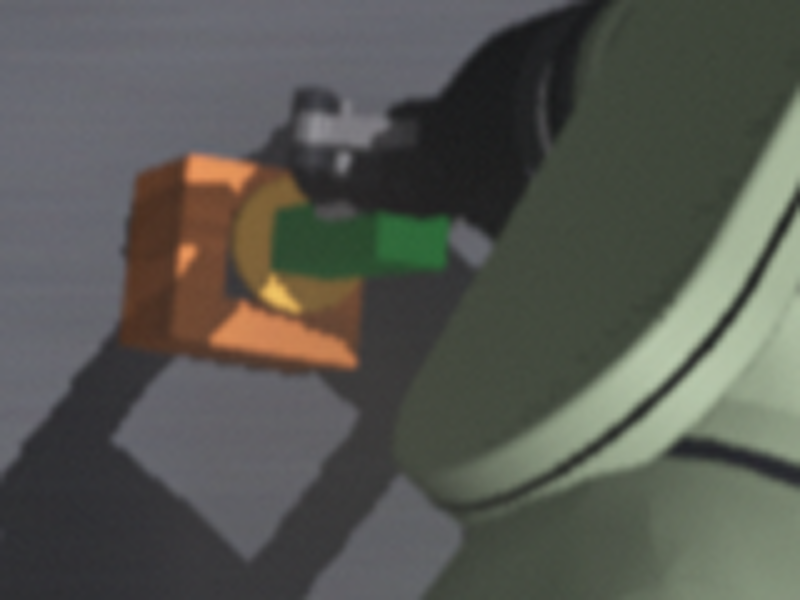

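Call:
arm_command:
  plan:
    - [-0.004,0.0006,0,0,0]
    - [0,0,-0.006,0,0]
    - [0,0,-0.006,0,0]
    - [0,0,-0.004,0,0]
    - [0,0,-0.003,0,0]
    - [0,0,0,0,0]
  squeeze: 25

```text
clock: 35.9
tool_pos: [0.4819, -0.3364, 0.0882]
ee_rot: [-3.142, -0.001, -0.162]
ft_force: [-0.8, 1.3, 2.3]
grip_width: 0.023
```

```bash
python3 - <<'E'
from look import *
look('S12',(340,100,480,220),(430,230,590,350))
E
```

```text
36.0 [ 0.482  -0.3364  0.0882] [ 3.1415 -0.0007 -0.1622] [0.1312 1.9234 3.8166] 0.023016769703047543
```

View pics/S12_sc.png

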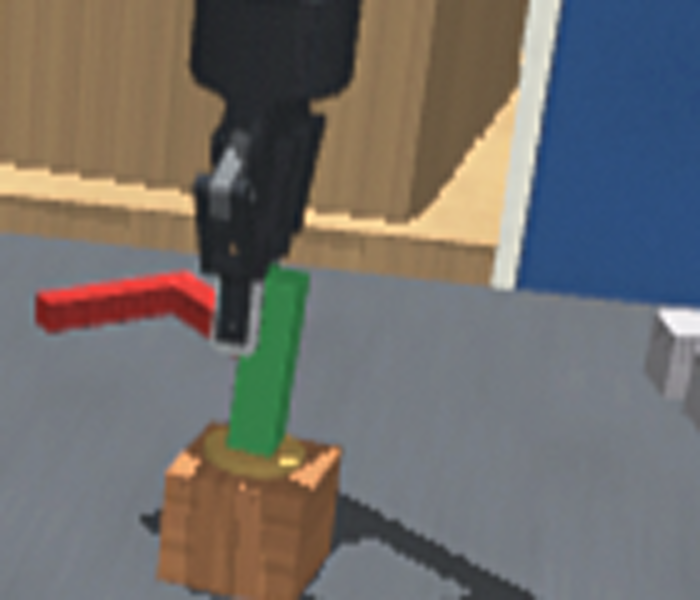

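Call:
arm_command:
  plan:
    - [-0.001,0,-0.001,0,0]
    - [0,0,0,0,0.6]
    - [0,0,0,0,0.8]
    - [0,0,0.005,0,1]
    - [0,0,0.04,0,1]
    - [0,0,0.06,0,1]
    - [0,0,0.02,0,1]
    - [0,0,0,0,1]
  squeeze: 25

```text
clock: 37.0
tool_pos: [0.4819, -0.3377, 0.2144]
ee_rot: [3.138, -0.005, -0.162]
ft_force: [0.3, 0.2, -1.6]
grip_width: 0.0856
```

```bash
python3 - <<'E'
from look import *
look('S13',(340,100,480,220),(430,230,590,350))
E
```

```text
37.1 [ 0.48   -0.3359  0.2103] [-3.1406  0.0015 -0.1623] [ 0.5833  0.4209 -1.0807] 0.08541118677039046
```

View pics/S13_sc.png

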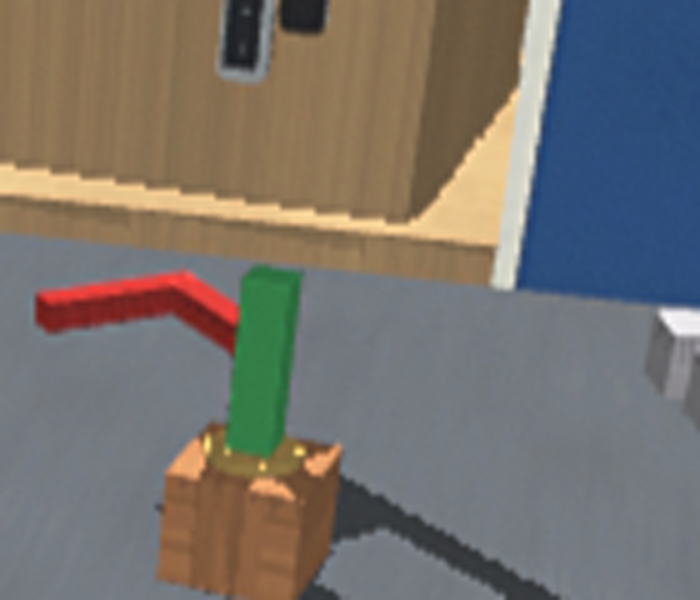

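View pics/S13t.png

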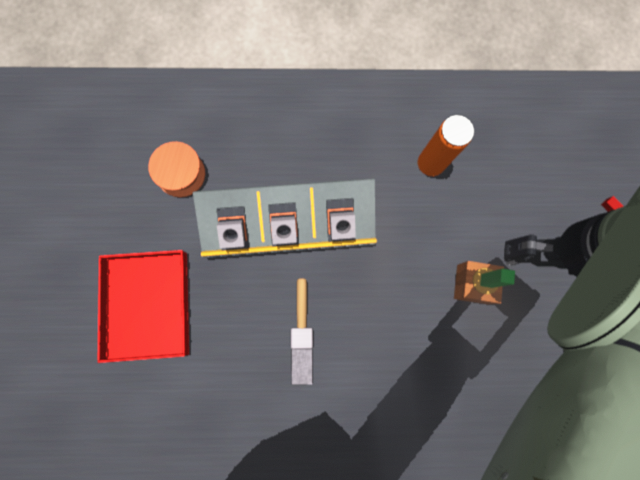

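```bash
python3 - <<'E'
from look import *
s=manip.grab_frame('side');t=manip.grab_frame('top');T=manip.state()['tool_pos'];yaw=-.162
ey=np.array([-np.sin(yaw),np.cos(yaw),0])
for z in(0,.01,.02,.03,.04): print(z,(proj(s,T+ey*.05+[0,0,z])-[340,100])*5,(proj(s,T-ey*.05+[0,0,z])-[340,100])*5)
# tray
K=[(99,256),(184,251),(187,354),(100,361)]
P=np.array([onz(t,q,.035) for q in K]);print(P,P.mean(0))
for n in('tray_in','place_left','boss_a_center'):
  print(n,[(q['at'],round(q['conf'],2)) for q in manip.spot_point(t,n)],[(q['at'],round(q['conf'],2)) for q in manip.spot_point(s,n)])
cv2.imwrite('pics/c20.png',cv2.resize(t['color'][170:370,90:290],None,fx=3,fy=3,interpolation=cv2.INTER_CUBIC))
cv2.imwrite('pics/c21.png',cv2.resize(s['color'][195:345,230:350],None,fx=4,fy=4,interpolation=cv2.INTER_CUBIC))
E
```

```text
0 [[231.6992 191.955 ]] [[295.3539 134.5703]]
0.01 [[233.772  170.3413]] [[297.5676 114.2438]]
0.02 [[235.8652 148.5149]] [[299.8014  93.7317]]
0.03 [[237.9791 126.4727]] [[302.0557  73.0315]]
0.04 [[240.114  104.2115]] [[304.3309  52.1405]]
[[0.526  0.4021 0.035 ]
 [0.5351 0.24   0.035 ]
 [0.3413 0.2259 0.035 ]
 [0.3303 0.3851 0.035 ]] [0.4332 0.3133 0.035 ]
tray_in [([236.7, 226.3], 0.49)] [([347.1, 425.9], 0.78), ([186.9, 342.6], 0.69)]
place_left [([231.4, 229.3], 0.61)] [([188.2, 344.3], 0.4)]
boss_a_center [] [([317.7, 229.6], 0.83), ([390.2, 203.5], 0.31)]
```

View pics/c20.png

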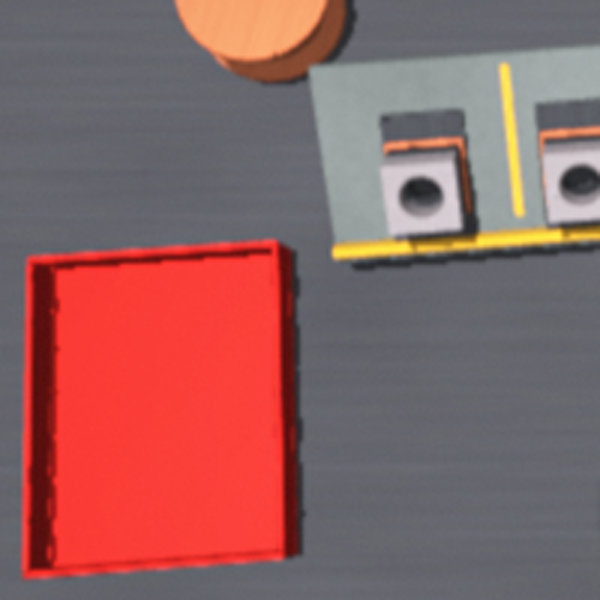

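View pics/c21.png

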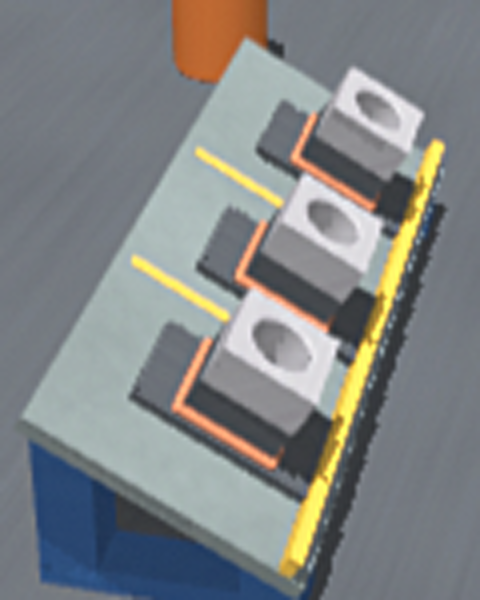

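Call:
arm_command:
  plan:
    - [0.0082,0.0478,0,0.117,1]
    - [0.0082,0.0478,0,0.117,1]
    - [0.0082,0.0478,0,0,1]
    - [0.0082,0.0478,0,0,1]
    - [0.0082,0.0478,0,0,1]
    - [0.0082,0.0478,0,0,1]
    - [0.0082,0.0478,0,0,1]
    - [0.0082,0.0478,0,0,1]
    - [0.0082,0.0478,0,0,1]
    - [0.0082,0.048,0,0,1]
    - [0,0,-0.05,0,1]
    - [0,0,-0.05,0,1]
    - [0,0,0,0,1]
    - [0,0,0,0,1]
  squeeze: 60

```text
clock: 39.25
tool_pos: [0.5639, 0.1418, 0.1132]
ee_rot: [-3.142, -0.003, 0.072]
ft_force: [0.5, -0.1, 1.0]
grip_width: 0.0859
```

```bash
python3 - <<'E'
from look import *
look('P1',(240,200,400,320),(160,170,320,290))
E
```

```text
39.35 [0.5651 0.1419 0.1146] [-3.1414 -0.0057  0.0714] [ 0.2452 -0.7415  0.1146] 0.08532299535707742
```

View pics/P1_sc.png

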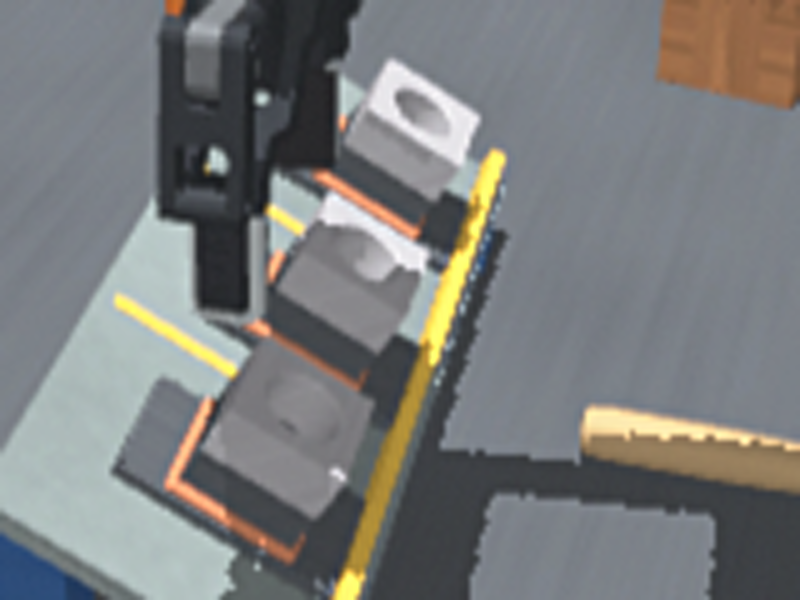

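Call:
arm_command:
  plan:
    - [-0.002,0.0005,-0.035,0,1]
    - [0,0,-0.025,0,1]
    - [0,0,-0.01,0,1]
    - [0,0,0,0,1]
  squeeze: 60

```text
clock: 39.85
tool_pos: [0.5614, 0.1423, 0.0425]
ee_rot: [-3.142, -0.001, 0.072]
ft_force: [0.0, 0.0, 0.2]
grip_width: 0.0852
```

```bash
python3 - <<'E'
from look import *
s,t,st=look('P2',(240,200,400,320),(160,170,320,290))
T=st['tool_pos'];ey=np.array([-np.sin(.0716),np.cos(.0716),0])
for z in(.02,.03,.04,.05): print(z,(proj(s,T+ey*.05+[0,0,z])-[240,200])*5)
E
```

```text
39.95 [0.5622 0.1424 0.0433] [-3.1415 -0.0033  0.0717] [ 0.4023  0.9257 -0.277 ] 0.0855713516165846
0.02 [[234.5423 573.5551]]
0.03 [[234.0236 548.6968]]
0.04 [[233.4975 523.4862]]
0.05 [[232.9639 497.9159]]
```

View pics/P2_sc.png

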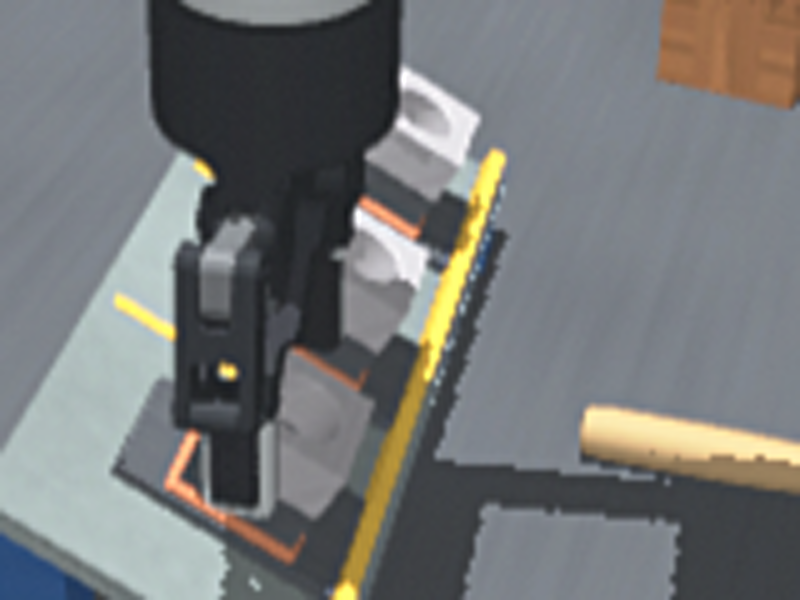

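Call:
arm_command:
  plan:
    - [0,0,0,0,0.2]
    - [0,0,0,0,0.2]
    - [0,0,0,0,0.2]
    - [0,0,0,0,0.2]
    - [0,0,0,0,0.2]
  squeeze: 60

```text
clock: 40.58
tool_pos: [0.5612, 0.142, 0.0425]
ee_rot: [3.141, -0.001, 0.072]
ft_force: [-1.4, -2.0, 5.3]
grip_width: 0.0429
```

```bash
python3 - <<'E'
from look import *
s,t,st=look('P3',(240,200,400,320),(160,170,320,290))
E
```

```text
40.675 [0.5612 0.142  0.0425] [ 3.1409 -0.0012  0.072 ] [-1.644  -1.8423  5.0316] 0.04307142239408178
```

View pics/P3_sc.png

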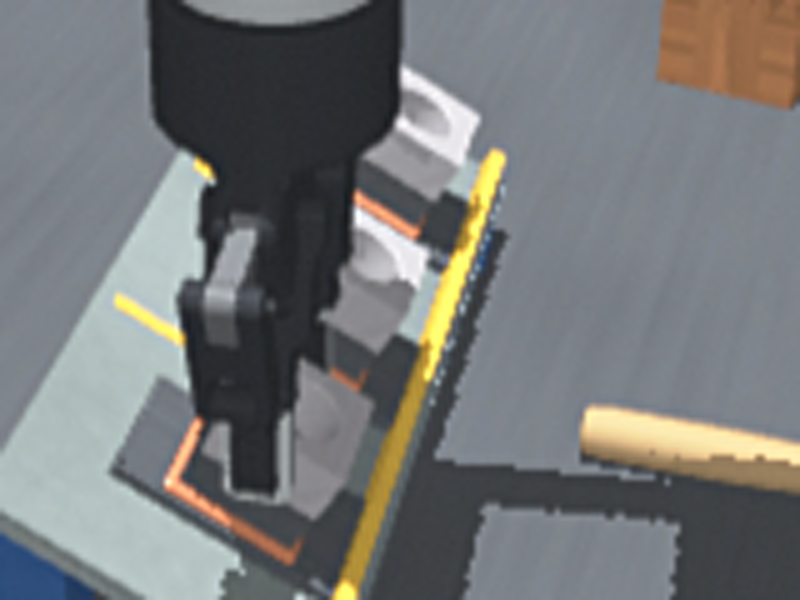

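Call:
arm_command:
  plan:
    - [0,0,0.01,0,0.2]
    - [0,0,0.03,0,0.2]
    - [0,0,0.04,0,0.2]
    - [0,0,0.03,0,0.2]
    - [-0.0215,0.0293,0,0,0.2]
    - [-0.0215,0.0293,0,0,0.2]
    - [-0.0215,0.0293,0,0,0.2]
    - [-0.0215,0.0293,0,0,0.2]
    - [-0.0215,0.0293,0,0,0.2]
    - [-0.0215,0.0295,0,0,0.2]
    - [0,0,0,0,0.2]
    - [0,0,0,0,0.2]
  squeeze: 90

```text
clock: 42.18
tool_pos: [0.4306, 0.3179, 0.1504]
ee_rot: [3.14, 0.002, 0.072]
ft_force: [-0.1, -0.3, -6.3]
grip_width: 0.0425
```

```bash
python3 - <<'E'
from look import *
s,t,st=look('P4',(240,280,440,430),(90,220,250,340),4)
T=st['tool_pos'];print(proj(s,[T,T+[0,0,.04]]))
E
```

```text
42.275 [0.4316 0.3175 0.1509] [3.1409 0.001  0.0709] [ 0.4698 -0.2454 -6.2078] 0.0423276837777854
[[351.8151 343.989 ]
 [353.7504 317.8521]]
```

View pics/P4s.png

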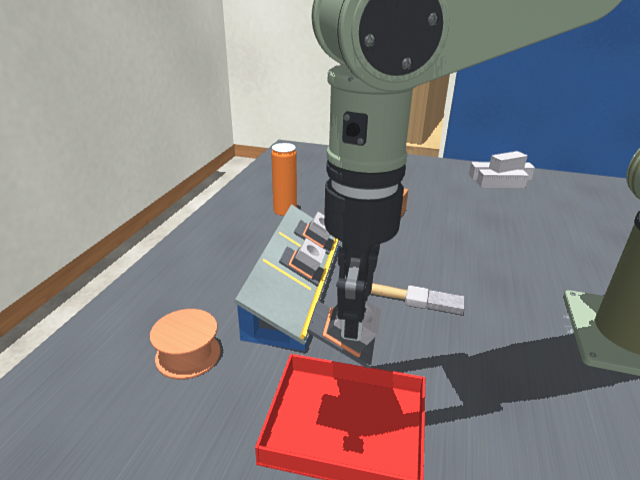

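View pics/P4t.png

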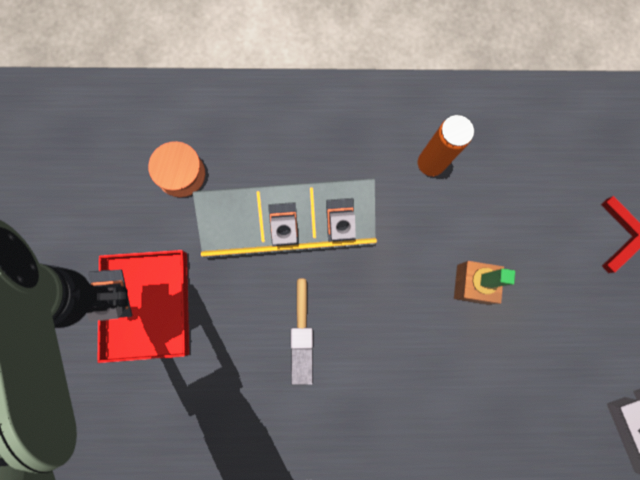

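Call:
arm_command:
  plan:
    - [0,0,-0.03,0,0.2]
    - [0,0,-0.04,0,0.2]
    - [0,0,-0.03,0,0.2]
    - [0,0,0,0,0.2]
    - [0,0,0,0,0.2]
  squeeze: 90

```text
clock: 42.9
tool_pos: [0.4331, 0.3185, 0.0527]
ee_rot: [-3.141, -0.002, 0.071]
ft_force: [0.5, -0.3, -5.2]
grip_width: 0.0426
```

```bash
python3 - <<'E'
from look import *
s,t,st=look('P5',(270,310,430,430),(90,220,250,340),5)
E
```

```text
43.0 [0.4337 0.3191 0.0536] [-3.1398 -0.0041  0.0712] [-0.0371  0.3185 -5.8729] 0.04205658368446565
```

View pics/P5_sc.png

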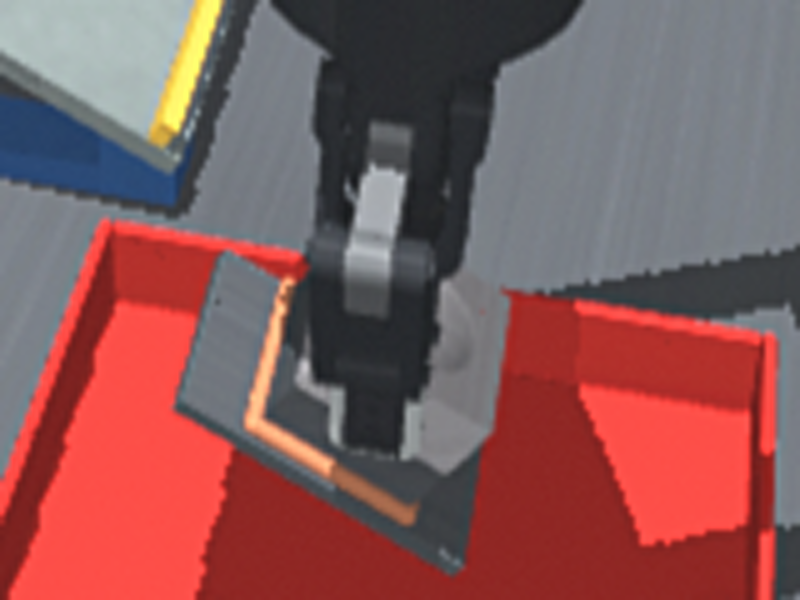

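Call:
arm_command:
  plan:
    - [0,0,-0.012,0,0.2]
    - [0,0,-0.012,0,0.2]
    - [0,0,-0.008,0,0.2]
    - [0,0,-0.005,0,0.2]
    - [0,0,0,0,0.2]
  squeeze: 40

```text
clock: 43.62
tool_pos: [0.4311, 0.3181, 0.0138]
ee_rot: [3.141, 0.001, 0.072]
ft_force: [-0.1, -0.2, -5.2]
grip_width: 0.0426
```

Call:
arm_command:
  plan:
    - [0,0,-0.003,0,0.2]
    - [0,0,-0.003,0,0.2]
    - [0,0,-0.003,0,0.2]
    - [0,0,0,0,0.2]
  squeeze: 30

```text
clock: 44.12
tool_pos: [0.4353, 0.3191, 0.0108]
ee_rot: [-3.141, -0.006, 0.073]
ft_force: [-3.7, -5.5, 19.2]
grip_width: 0.0425
```

```bash
python3 - <<'E'
from look import *
s,t,st=look('P6',(270,310,430,430),(90,220,250,340),5)
E
```

```text
44.225 [0.4353 0.3191 0.0108] [-3.1411 -0.0062  0.0726] [-2.6597 -4.9027 18.4613] 0.042583325723248466
```

View pics/P6_sc.png

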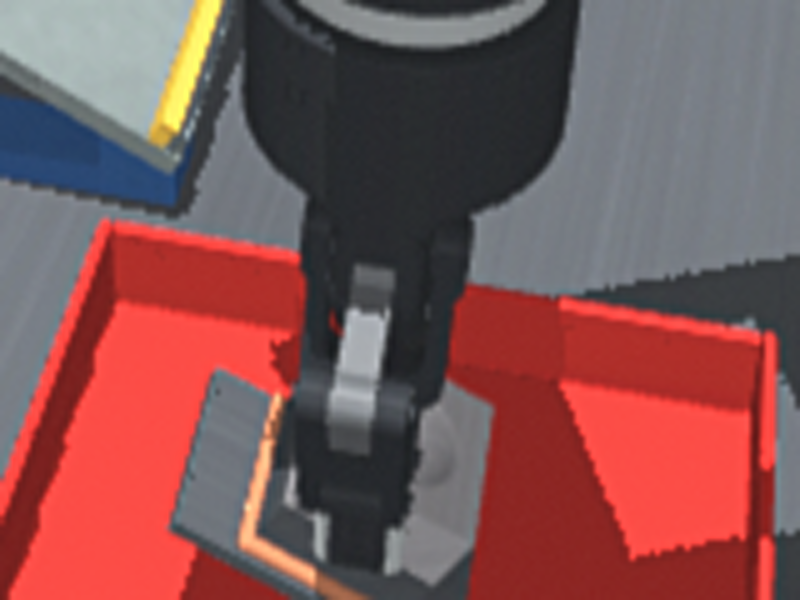

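Call:
arm_command:
  plan:
    - [0.004,0.0003,0.001,0,0.2]
    - [0.005,0.0004,-0.001,0,0.2]
    - [0.005,0.0004,-0.002,0,0.2]
    - [0,0,0,0,0.2]
  squeeze: 20

```text
clock: 44.72
tool_pos: [0.4459, 0.3201, 0.0061]
ee_rot: [-3.141, 0.0, 0.072]
ft_force: [-4.5, -1.4, 9.1]
grip_width: 0.0425
```

```bash
python3 - <<'E'
from look import *
s,t,st=look('P7',(270,320,430,440),(90,220,250,340),5)
E
```

```text
44.825 [0.4459 0.3201 0.0061] [-3.1407  0.0001  0.0717] [-5.0336 -1.7808  8.893 ] 0.04217590286627751
```

View pics/P7_sc.png

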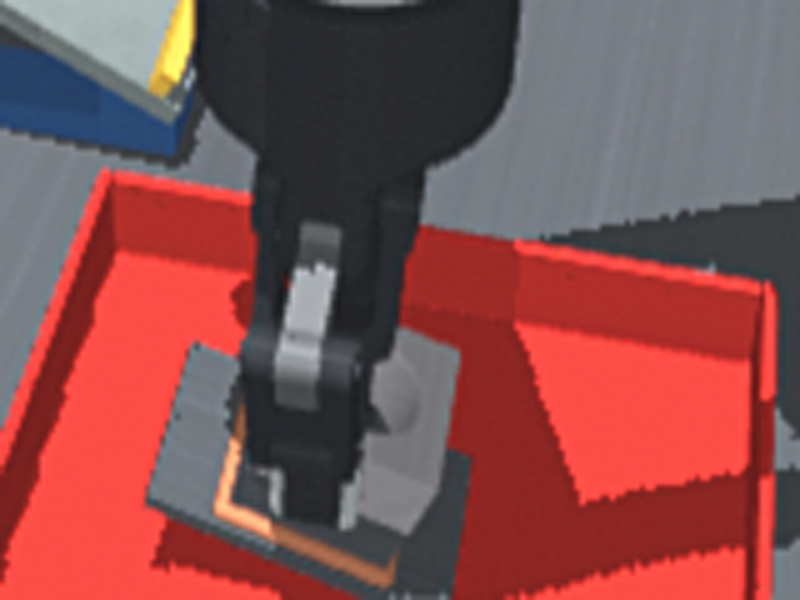

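Call:
arm_command:
  plan:
    - [0.005,0.0004,-0.003,0,0.2]
    - [0.004,0.0003,-0.003,0,0.2]
    - [0,0,0,0,0.2]
  squeeze: 20

```text
clock: 45.2
tool_pos: [0.455, 0.3208, -0.0001]
ee_rot: [-3.141, 0.0, 0.072]
ft_force: [-3.9, -1.6, 7.9]
grip_width: 0.0425
```

```bash
python3 - <<'E'
from look import *
s,t,st=look('P8',(250,320,410,440),(90,220,250,340),5)
E
```

```text
45.3 [ 0.455   0.3208 -0.0001] [-3.1407 -0.0002  0.0718] [-3.7677 -0.9152  7.0571] 0.04240006492015464
```

View pics/P8_sc.png

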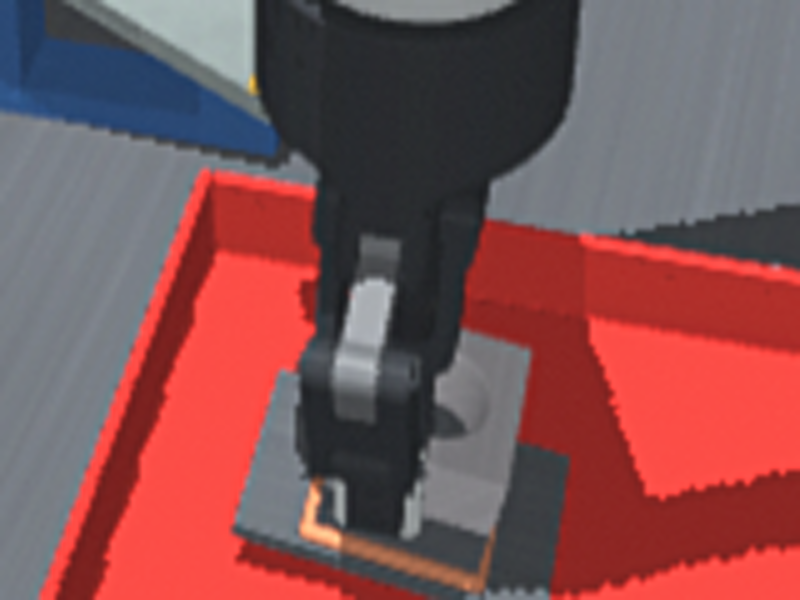

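Call:
arm_command:
  plan:
    - [0.003,0.0002,-0.003,0,0.2]
    - [0.002,0.0002,-0.003,0,0.2]
    - [0,0,0,0,0.2]
  squeeze: 20

```text
clock: 45.68
tool_pos: [0.4612, 0.3215, -0.0056]
ee_rot: [-3.14, -0.002, 0.072]
ft_force: [-2.9, -1.8, 7.9]
grip_width: 0.0427
```

```bash
python3 - <<'E'
from look import *
s,t,st=look('P9',(250,320,410,440),(90,220,250,340),5)
E
```

```text
45.775 [ 0.4611  0.3215 -0.0056] [-3.1402 -0.0024  0.0716] [-2.627  -2.4294  7.4769] 0.042558145202914996
```

View pics/P9_sc.png

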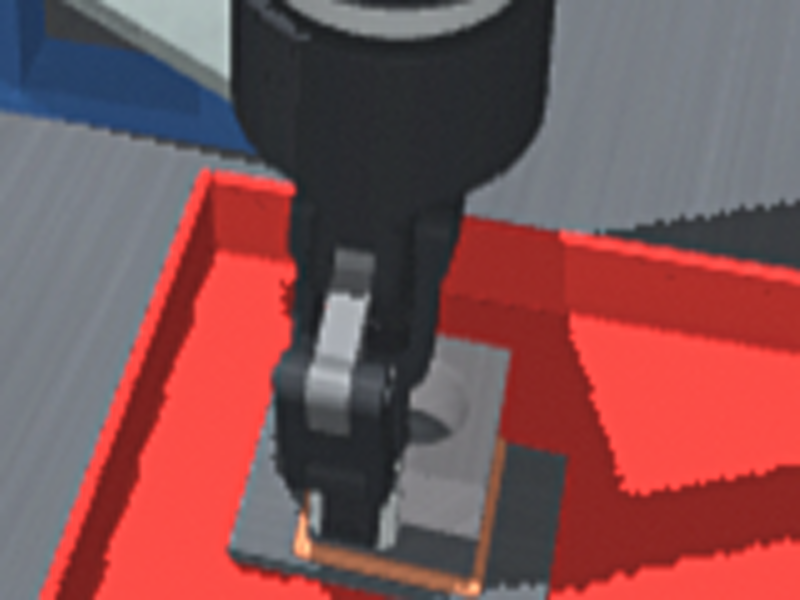

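Call:
arm_command:
  plan:
    - [0.001,0,-0.003,0,0.2]
    - [0,0,-0.002,0,0.2]
    - [0,0,0,0,0.2]
  squeeze: 20

```text
clock: 46.15
tool_pos: [0.4641, 0.3217, -0.0086]
ee_rot: [-3.14, -0.006, 0.072]
ft_force: [-3.6, -4.4, 16.5]
grip_width: 0.0423
```

Call:
arm_command:
  plan:
    - [0,0,0.001,0,0.6]
    - [0,0,0,0,1]
    - [0,0,0,0,1]
    - [0,0,0,0,1]
    - [0,0,0.02,0,1]
    - [0,0,0.05,0,1]
    - [0,0,0.06,0,1]
    - [0,0,0.06,0,1]
    - [0,0,0,0,1]
  squeeze: 20

```text
clock: 47.28
tool_pos: [0.4649, 0.3228, 0.1844]
ee_rot: [-3.136, -0.013, 0.072]
ft_force: [0.0, 1.3, -0.6]
grip_width: 0.0854
```

```bash
python3 - <<'E'
from look import *
s,t,st=look('P10',(250,320,410,440),(90,220,250,340),5)
E
```

```text
47.375 [0.4608 0.3207 0.1781] [-3.141  -0.0014  0.0719] [ 0.3086 -0.2519 -0.4959] 0.08536018423928271
```

View pics/P10s.png

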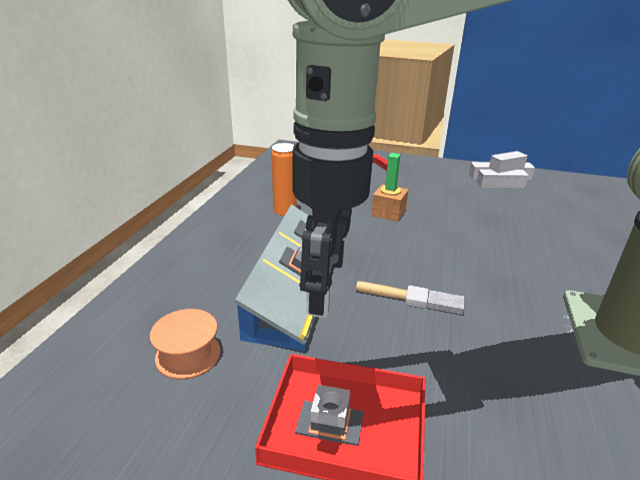

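View pics/P10_sc.png

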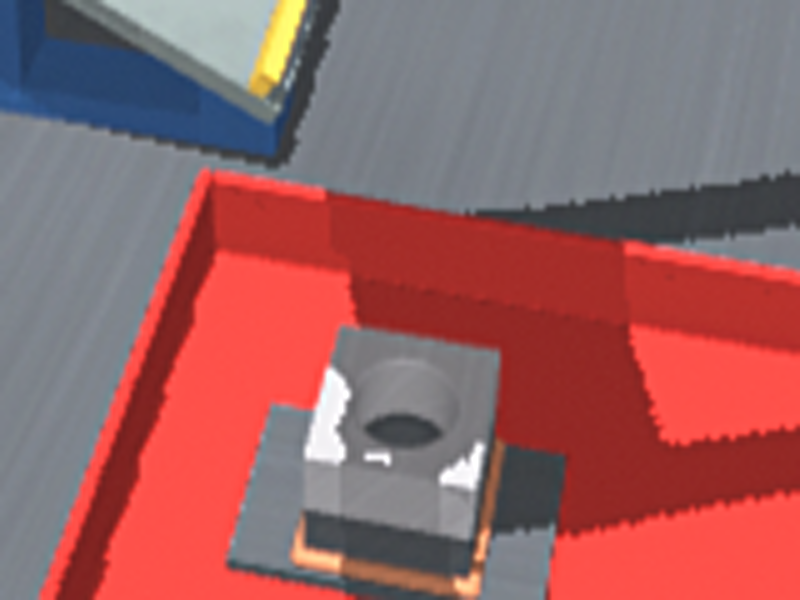

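```bash
python3 - <<'E'
from h import *
s=manip.grab_frame('side')
p=onz(s,(331.3,399.5),.05);d=p-[.432,.317,0];y=.0716
print(p,d[0]*np.cos(y)+d[1]*np.sin(y),-d[0]*np.sin(y)+d[1]*np.cos(y))
for n in('tray_in',):
  a=manip.spot_point(s,n);print(a, onz(s,a[0]['at'],.004))
E
```

```text
[0.4527212  0.31974701 0.05      ] 0.020864624845566625 0.0012575991614084622
[{'at': [286.9, 293.7], 'conf': 0.74}, {'at': [316.0, 230.5], 'conf': 0.65}] [0.60332892 0.06869817 0.004     ]
```

View pics/P10t.png

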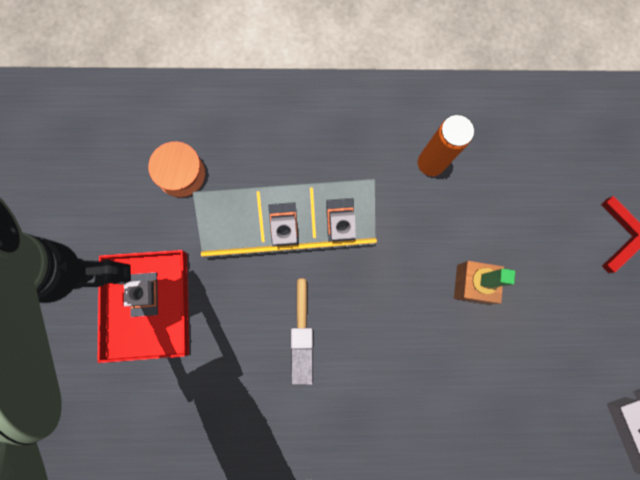

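```bash
python3 - <<'E'
from plant import manip
print(manip.sign_off(), manip.state()['clock'])
E
```

```text
the job is handed in; nothing more can be done
the job is handed in; nothing more can be done
```

I tried the gauge in all three bores from left to right. The left part is the tight one, and it now lies flat in the red tray with its bore up. I handed the job in at about 47.5 s, and the sign-off reports no verdict.

**What I did**
- **Tilting the gauge:** the tool stays vertical, so I tipped the gauge about 30° in the jaws against the rim of the stand's hole. The first tilt came out at only about 23°, so I went back to the stand and tilted it again.
- **Left bore:** the gauge stopped hard at an image-measured 20 mm, and pushing again to about 25 N gained nothing.
- **Middle bore:** it ran freely and stopped with the collar at the boss, at about 34–36 mm measured. I briefly let go of the gauge while it sat in this bore, then gripped it again.
- **Right bore:** it also ran freely and stopped with the collar at the boss, at about 34 mm measured.
- **Gauge back in its stand:** my first attempt caught the rim of the hole at about 32 N and the gauge shifted in the jaws. I lifted it, measured again, and it went in. I then stood it upright and released it.
- **Tight part:** I lifted it by the boss and lowered it until its edge touched the tray floor. I rolled it flat while still holding it, then released it.

**Last checks**
- In the last pictures the part is flat, about 21 mm from the tray's centre along x and 1 mm along y.
- The gauge stands upright with its collar on the stand.
- The middle and right parts, the can, the spool and the brush look unmoved, and the gripper is clear of everything.

**What disagreed**
- Both good bores measured 34–36 mm where full depth is 38 mm. I take this as a 2–3 mm measuring error, because the collar was visibly at the boss.
- The point finder's last fix on the tray was plainly wrong (it pointed near the rack), so I used the tray centre measured earlier.

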